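Fetch the cavity filter from behind the dummy load and lock it in the test fixture

TASK

The cavity filter that has to be measured is stored under the front edge of the instrument riser, behind the finned dummy load: stand the load upright on the bench out of the way, at least 100 mm from where it was, then take the filter out and set it down in the test fixture, flat on the plate, up against the end stop and with its connectors over the stop. Then drive the taper key fully home between the filter and the tapered rail so that the filter is clamped tight against the straight rail, and let go. Keep load and filter upright, drop neither, and leave the other things on the bench where they are.

Things in the scene. Friction and masses are not known exactly. Their poses are not given: they have to be found in the camera images.
- riser: Fixed instrument riser: shelf 360 wide, 180 deep, on four 20 mm posts, inner faces at y = +-159 mm, open front and back; two instruments on top, up to 75 mm. Origin on the bench under its middle, +x away from the robot. Board underside 240 mm up, 18 thick, front edge at x = -93 mm. It covers most of the filter: no room for a gripper straight down: lean it 30 to 45 deg, fingers forward and down.
- load_mid (a point): Dummy load: black finned heat-sink tower 60 (x) x 56 (y) x 125 (z) mm, 0.5 to 0.8 kg, gripped as a plain block. The point is its centre, 62.5 mm above its base. On its -x face a brass connector, 18 mm in diameter, 35 mm above the base, stands out 18 mm. It stands on the bench in front of the filter.
- filter_mid (a point): Cavity filter: aluminium box 90 (x) x 60 (y) x 60 (z) mm, 0.34 to 0.53 kg, tuning screws 7 mm high on top. The point is its centre, 30 mm above its base. Two brass connectors, 14 mm in diameter, stand out 16 mm from its +x end, 42 mm above its base. It stands on the bench under the riser's front edge, 10 to 40 mm behind the load.
- filter_ports (a point): Point of the filter midway between the outer ends of its two connectors, 61 mm to +x of its centre line and 42 mm above its base: it shows which end is which.
- seat (a point): Fixed test fixture (plate 12 mm thick on the bench, rails and stop 15 mm high on it): the point on the plate's top where the middle of the filter's underside lies when home. x runs along the rails to the end stop (face at x = +45 mm), y to the straight rail (face at y = +30, x from -55 to +45 mm). The filter goes in with its own axes along these, connectors passing over the stop.
- taper (a point): Point of the fixture at plate-top level on the face of the tapered rail, at its mouth: 140 mm to -x and 72 mm to -y of the seat; axes as for seat. The face runs straight from here to 195 mm further in x and 31 mm further in +y (slope 0.16). Plate: 300 x 165 mm, from -85 mm to +215 in x and -30 to +135 mm in y of this point.
- key_tab (a point): Taper key: loose steel wedge 130 long, 24 high, 14 wide at its round nose (+x), 35 at the tail, 0.35 kg, lying on the plate along the tapered rail, 95 to 115 mm back from home. The point is the middle of its upright grip tab, 24 (x) x 22 (y) x 38 (z) mm, 43 mm above the key's underside, 118 mm behind the nose tip. Its straight side is 17 mm to +y and goes against the filter.
- key_home (a point): Point of the fixture where the middle of the key's tab lies when the key is fully home and tight: 83 mm to -x, 47 mm to -y and 43 mm above the seat; axes as for seat. Pushed along +x between filter and tapered rail the key shifts the filter to +y and jams by friction; its faces are oiled; driven with 12 to 20 N it stops within a few mm of this point.
- handmeter: Bystander: hand-held meter lying on the bench, 180 x 85 x 45 mm high, origin under its middle, loose.
- screwdriver: Bystander: screwdriver lying on the bench, loose.
- spanner: Bystander: spanner lying on the bench, loose.
- cleaner: Bystander: white plastic bottle, 56 mm in diameter, 130 mm high, origin under its middle, loose.
- case: Bystander: wooden case 60 x 70 x 45 mm high under the riser, by its -y side; origin under its middle, loose.
- reel: Bystander: reel 64 mm in diameter, 50 mm high, origin under its middle, loose.
There are look-alikes about, which are no part of the job. Leave any blue, brown or green look-alike of the part that bears key_tab alone.

How it is judged:
On the way, in this order (a step that is already met when the one before it is completed fails the run):
1. the dummy load stands upright on the bench, let go, at least 100 mm from where it was (distance of load_mid from where it was at the start of the episode above 0.1 m and height (world z) of load_mid below 0.068 m and angle between load_mid's own z axis and vertical below 0.08 rad and contact force between the fingers and load below 0.1 N and linear speed of load below 0.02 m/s), for 0.2 s.
2. the filter stands in the fixture on its plate, between the rails, connectors towards the stop, let go (x of filter_mid in the frame of seat between -0.015 and 0.004 m and y of filter_mid in the frame of seat between -0.016 and 0.003 m and z of filter_mid in the frame of seat between 0.026 and 0.034 m and x of filter_ports in the frame of seat above 0.03 m and angle between filter_mid's own z axis and vertical below 0.08 rad and contact force between the fingers and filter below 0.1 N), for 0.2 s.
At the end, for the whole second after the job is handed in: Load upright on the bench, 100 mm or more from its start. Filter flat on the plate, within 5 mm of the end stop, 2 mm of the straight rail and 0.05 rad of the fixture's axes. Key flat beside it, within 7 mm of its home point (at most 1 mm of play). All let go and at rest (all of step 1 and x of filter_mid in the frame of seat between -0.005 and 0.004 m and y of filter_mid in the frame of seat between -0.002 and 0.003 m and z of filter_mid in the frame of seat between 0.026 and 0.034 m and x of filter_ports in the frame of seat above 0.03 m and angle between filter_mid's own z axis and vertical below 0.06 rad and angle between the x axis of filter_mid and the x axis of seat, either way round below 0.05 rad and contact force between the fingers and filter below 0.1 N and linear speed of each of filter, key below 0.02 m/s and x of key_tab in the frame of key_home between -0.007 and 0.02 m and y of key_tab in the frame of key_home between -0.006 and 0.006 m and z of key_tab in the frame of key_home between -0.005 and 0.005 m and contact force between the fingers and key below 0.1 N); the robot touches nothing.
It fails at once if the load or the filter is tipped by more than 0.6 rad (angle between any of load_mid, filter_mid's own z axis and vertical above 0.6 rad).
It fails at once if the load or the filter is dropped (falls free at more than 0.7 m/s) ((linear speed of load above 0.7 m/s and contact force between the fingers and load below 0.1 N) or (linear speed of filter above 0.7 m/s and contact force between the fingers and filter below 0.1 N)).
It fails at once if a bystander is moved by more than 30 mm (distance of any of handmeter, screwdriver, spanner, cleaner, case, reel from where it was at the start of the episode above 0.03 m).
It also fails if it takes over 72 s, if anything falls off the work surface, if the arm or the gripper's body presses on something with over 40 N, if the wrist force passes 120 N, or if a joint passes its speed limit or range.

ROBOT

A 6-joint arm with a two-finger parallel gripper is mounted at the origin on the work surface. World frame = base frame: x ahead of the robot, y to its left, z up, the work surface at z = 0. Lengths are in m, angles in rad, forces in N, time in s.
With the tool pointing down it reaches from about 0.35 to 0.975 m from the base axis. Payload 4.9 kg.
Tool frame: the origin (TCP) lies at the very end of the fingers, on their centre line; the grasp point (between the pads) lies 19 mm behind it; z points along the fingers, y is the direction in which the jaws open and shut (so a half turn about z gives the same grasp; the last joint's range is limited). The gripper opens to 85 mm and grips with 20 to 120 N. Pads are 22 mm wide; open, the fingers measure 114 mm over their backs; the gripper's body (76 mm by 85 mm) begins 54 mm behind the grasp point. The pads swing forward as they close: fully open they stand 13 mm farther back than shut.
Start: joints at [-1.437, 0.053, 1.613, -0, 1.476, -0.119], TCP at [0.156, -0.605, 0.192] pointing down, gripper open.
Joint ranges: [-3.01, 3.01], [-1.01, 2.22], [0.06, 2.58], [-1.02, 4.17], [0.09, 2.62], [-3.14, 3.14]. Speed limits (rad/s): [2.57, 2.57, 3.14, 3.14, 3.14, 3.14].

INTERFACE

Orientations are given as a unit quaternion [w, x, y, z].
In Python, from plant import monitor, eyes, manip gives the robot as it stands.
- The arm moves only by the tool step_arm, never from a script. Its argument "motion" is a list of rows, each a list of 7 numbers: the shift along the world's x, y, z scaled (see below), then the turn, a rotation vector about the world's x, y, z scaled (see below), then the closure in counts, from 0 (fully open) to 255 (shut). In form: [[x, y, z, ax, ay, az, grip], ...]. A call has 1 to 10 rows; each row is the pose to reach, as a shift and turn from the pose commanded when the call began; what a row does not reach only later rows make up. The controller multiplies each number of a shift by 0.5 m and each number of a turn by 1.5 rad. A row lasts 1/10 s, in which the tool goes at most 50 mm and 8.59 degrees, less where a joint would pass 70% of its speed; a pose out of reach is approached as far as the arm can. A call with a number of a shift or a turn outside -1 to 1 is refused whole. A call with a gripper value outside its range is refused whole. The fingers move at their own pace and stop on an object; the grip force is fixed at half the most. Time passes only in rows, so rows that repeat a pose let the fingers close. It gives the time, the measured TCP pose, the force and the opening at its end, in the units of the state.
- monitor.state(): the state, without advancing time (a new reading comes with each control period).
- eyes.grab_frame(name): name is "scene" or "side" or "wrist"; returns a dict with "pixels" (420x560x3 uint8, red, green, blue), "mtx" (3x3 intrinsics, pixels), "rvec" (rotation vector, rad) and "tvec" (3), from world to camera coordinates, as OpenCV has them; the wrist camera has in their place "hand_eye" (4x4, takes a point from camera to tool coordinates, whose origin is the TCP and whose axes are the flange's). Camera axes: x right, y down, z forward; pixel columns grow to the right and rows downward; lengths in m; the calibration is good to about 2 mm. The wrist camera is an equidistant fisheye: a pixel r from the principal point sees the ray r / f radians off the axis. A picture is of the moment at which its call begins: read the wrist's pose just before it. There is no depth.
- manip.job_done(): hands the job in, once; it reports no verdict.
Trained networks look in the newest picture that a camera, given by its name, has taken for a name from the list of things; names that differ only in an ending like _2 or _b are one class to them, and where a whole thing is asked for, a point or a joint stands for the part that bears it (a point fixed in the world has none). Each returns a list of dicts, best first, with "p" (0 to 1); they miss things now and then, are a little off and sometimes report something else, mostly with a low value. They report only what shows in the picture. A call takes as long as a camera call. They do not tell look-alikes from the thing itself.
- eyes.look_for(name, camera): "box" ([centre column, centre row, width, height] in pixels, round what is visible of it).
- eyes.pinpoint(name, camera): "uv" ([column, row] in pixels: a listed point, or the origin of a listed thing).
The state is a dict: "time": time; "joint_pos": joint angles; "joint_vel": joint speeds; "joint_efforts": joint torques, N m; "tool_pos": TCP position; "tool_rot": TCP orientation; "contact_force": force on the tool from outside, world axes, zero at the start; "ft_torque": the same for the moment, N m; "gripper_width": opening from 0.0 (shut) to 1.0 (fully open).
Only numpy, scipy, OpenCV 4.12 (cv2) and the standard library are available. Lean on these libraries where they do the work, as an engineer would, in place of code of your own. Each camera call takes 0.05 s, during which the arm holds its last target.

## Working session

There is one attempt and no reset: what is moved stays moved. The work goes in short steps, Python scripts to look and compute and a tool call to move; the robot and the scene stay as the last step left them, time stands still between calls to the robot, and variables do not carry over. Pictures are saved under pics/ and viewed, and the job is handed in when it is done.

Besides the shell and the picture viewer there is one more tool, called after "Request:" as a command line: name --pt "numbers of a row" for each row, then --argument value for the rest. step_arm: Moves the arm, as the interface text tells. Its arguments: {"type":"object","properties":{"motion":{"type":"array","items":{"type":"array","items":{"type":"number"}}}},"required":["motion"]}

```bash
mkdir -p pics; ls; cat > h.py <<'E'
import numpy as np, cv2
from scipy.spatial.transform import Rotation as R
from plant import monitor, eyes, manip
def cam(f): 
    Rm=cv2.Rodrigues(np.array(f['rvec'],float))[0]; return np.array(f['mtx']),Rm,np.array(f['tvec'],float).ravel()
def ray(f,uv):
    K,Rm,t=cam(f); d=Rm.T@np.linalg.inv(K)@np.array([uv[0],uv[1],1.]); return -Rm.T@t,d/np.linalg.norm(d)
def atz(f,uv,z):
    o,d=ray(f,uv); return o+d*(z-o[2])/d[2]
def proj(f,p):
    K,Rm,t=cam(f); q=K@(Rm@np.array(p,float)+t); return q[:2]/q[2]
def tri(rs):
    A=0;b=0
    for o,d in rs:
        M=np.eye(3)-np.outer(d,d);A=A+M;b=b+M@o
    x=np.linalg.solve(A,b); return x,[np.linalg.norm((np.eye(3)-np.outer(d,d))@(x-o)) for o,d in rs]
def save(f,n,s=1.0): cv2.imwrite('pics/'+n,cv2.resize(f['pixels'][:,:,::-1],None,fx=s,fy=s,interpolation=cv2.INTER_CUBIC))
E
python3 - <<'E'
from h import *
import pickle
print(monitor.state())
F={}
for c in ['scene','side','wrist']:
    F[c]=eyes.grab_frame(c); save(F[c],f'a_{c}.png',1.4)
for n in ['riser','load_mid','filter_mid','filter_ports','seat','taper','key_tab','key_home','handmeter','screwdriver','spanner','cleaner','case','reel']:
    for c in ['scene','side','wrist']:
        print(n,c,[(np.round(d['uv']).tolist(),round(d['p'],2)) for d in eyes.pinpoint(n,c)[:4]])
pickle.dump(F,open('F.pkl','wb'))
print(monitor.state()['time'])
E
```

```text
pics
{'time': 0.0, 'joint_pos': array([-1.43697990e+00,  5.33557143e-02,  1.61430094e+00,  3.95265970e-05,
        1.47600537e+00, -1.18986224e-01]), 'joint_vel': array([ 0.00125735, -0.00030984, -0.00013747,  0.00039385, -0.00040873,
        0.00083303]), 'joint_efforts': array([-2.14053267e-03, -3.93685806e+01, -3.70177603e+01, -3.23602035e-04,
        7.05950733e-03,  5.14505388e-06]), 'tool_pos': array([ 0.15625002, -0.60442323,  0.19055967]), 'tool_rot': array([-1.03480576e-03,  9.92021690e-01,  1.26063060e-01,  1.19998390e-05]), 'contact_force': array([-0.15854947, -0.33538313, -0.02343022]), 'ft_torque': array([ 0.02710916, -0.04192191, -0.01417419]), 'gripper_width': 0.9987495794836954}
riser scene []
riser side [([318.0, 189.0], 0.59)]
riser wrist []
load_mid scene [([338.0, 270.0], 0.6), ([343.0, 234.0], 0.41)]
load_mid side [([244.0, 272.0], 0.56)]
load_mid wrist []
filter_mid scene [([342.0, 257.0], 0.66)]
filter_mid side [([208.0, 271.0], 0.69), ([337.0, 182.0], 0.19), ([191.0, 401.0], 0.15)]
filter_mid wrist []
filter_ports scene [([337.0, 268.0], 0.64)]
filter_ports si
[... 590 characters left out ...]
0, 246.0], 0.49), ([244.0, 275.0], 0.36)]
key_home wrist []
handmeter scene [([169.0, 213.0], 0.39)]
handmeter side [([329.0, 246.0], 0.9)]
handmeter wrist []
screwdriver scene [([196.0, 192.0], 0.66)]
screwdriver side [([359.0, 168.0], 0.49)]
screwdriver wrist []
spanner scene [([441.0, 235.0], 0.76)]
spanner side []
spanner wrist []
cleaner scene [([168.0, 211.0], 0.65)]
cleaner side [([322.0, 158.0], 0.75), ([187.0, 261.0], 0.46)]
cleaner wrist []
case scene [([304.0, 279.0], 0.86), ([226.0, 234.0], 0.25), ([346.0, 235.0], 0.23)]
case side [([198.0, 248.0], 0.82), ([328.0, 243.0], 0.2)]
case wrist []
reel scene [([440.0, 255.0], 0.81)]
reel side [([190.0, 400.0], 0.77)]
reel wrist []
2.25
```

View pics/a_scene.png

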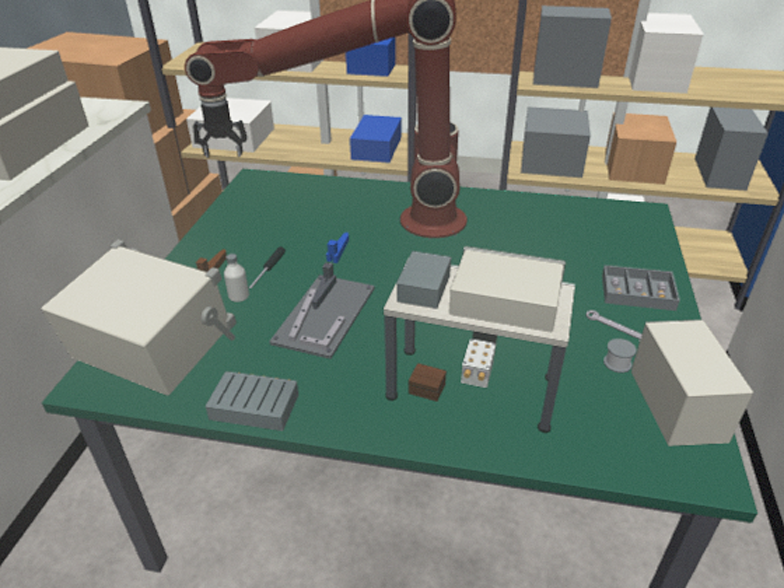

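View pics/a_side.png

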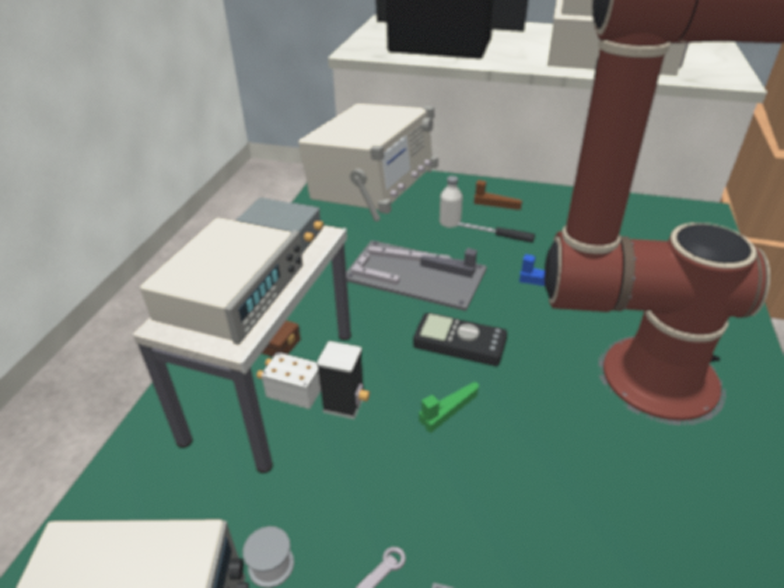

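View pics/a_wrist.png

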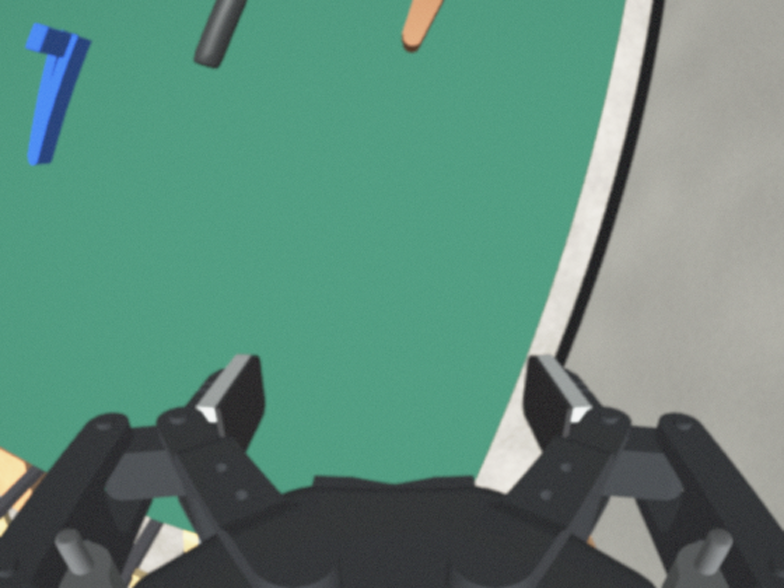

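```bash
python3 - <<'E'
import numpy as np,cv2,pickle
F=pickle.load(open('F.pkl','rb'))
for c in ['scene','side']:
    f=F[c];Rm=cv2.Rodrigues(np.array(f['rvec'],float))[0]
    print(c,np.array(f['mtx'])[0],-Rm.T@np.array(f['tvec']).ravel(),Rm[2])
    P=f['pixels'][:,:,::-1]
for n,c,(x0,y0,x1,y1) in [('c1','scene',(120,150,270,270)),('c2','scene',(260,180,400,300)),('c3','side',(220,130,400,265)),('c4','side',(140,190,340,340))]:
    P=F[c]['pixels'][y0:y1,x0:x1,::-1]; s=min(800/(x1-x0),600/(y1-y0))
    cv2.imwrite(f'pics/{n}.png',cv2.resize(P,None,fx=s,fy=s,interpolation=cv2.INTER_CUBIC)); print(n,s)
print(F['wrist']['hand_eye'],F['wrist']['mtx'])
E
```

```text
scene [455.4168043    0.         278.86848815] [1.76772382 0.22630002 1.04506094] [-0.77471889 -0.15974611 -0.61179394]
side [422.72590306   0.         287.10348123] [0.2947065  0.88919172 0.83946338] [ 0.18421728 -0.75317333 -0.63150133]
c1 5.0
c2 5.0
c3 4.444444444444445
c4 4.0
[[-7.36805161e-04 -9.64017152e-01 -2.65839027e-01  6.52855386e-02]
 [ 9.99999671e-01 -6.19890539e-04 -5.23699655e-04 -4.48390966e-04]
 [ 3.40064353e-04 -2.65839325e-01  9.64017291e-01 -1.81656094e-01]
 [ 0.00000000e+00  0.00000000e+00  0.00000000e+00  1.00000000e+00]] [[325.1922621    0.         280.84341775]
 [  0.         325.1922621  205.11997585]
 [  0.           0.           1.        ]]
```

View pics/c1.png

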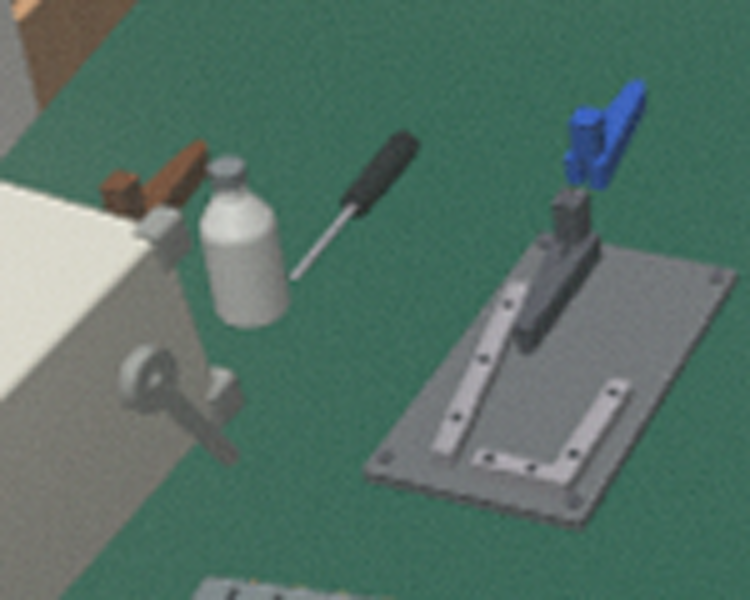

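View pics/c3.png

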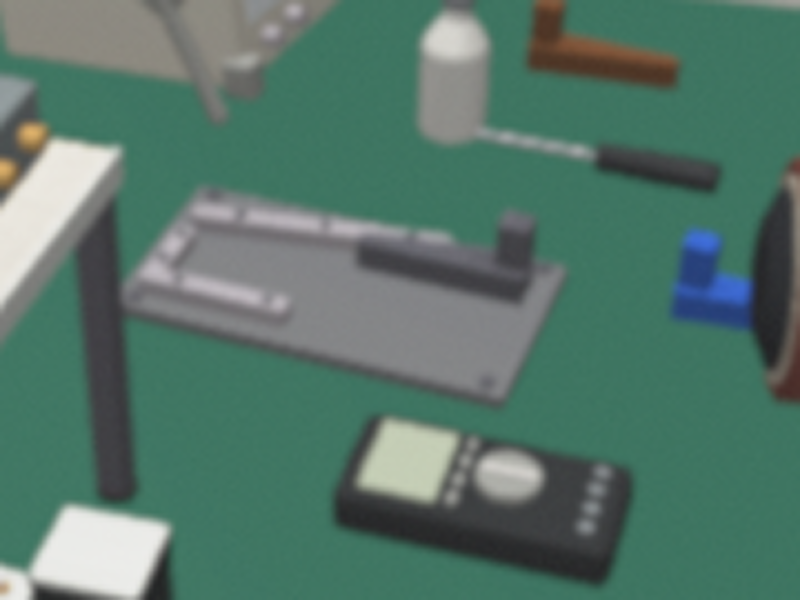

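View pics/c4.png

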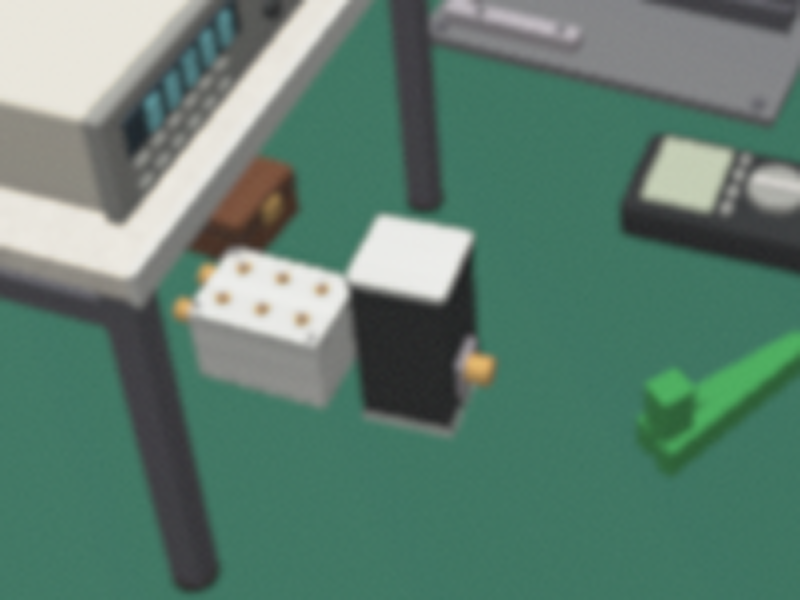

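View pics/c2.png

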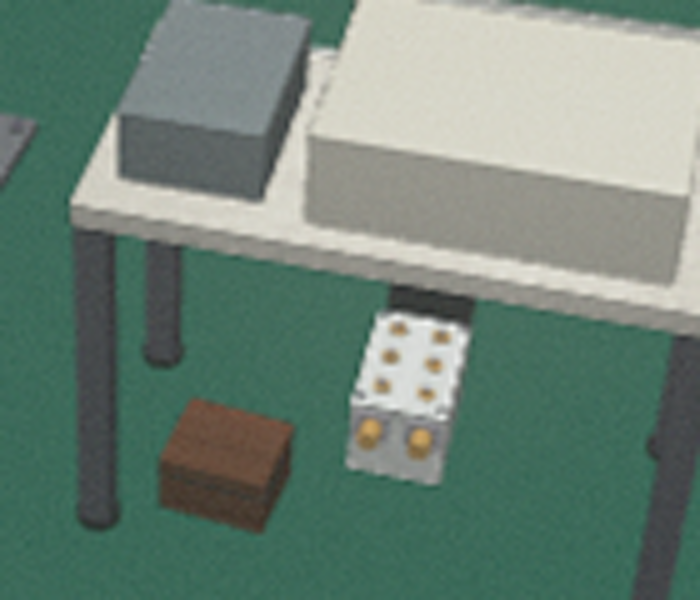

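```bash
sed -i 's/^from plant.*/try:\n    from plant import monitor, eyes, manip\nexcept Exception: pass/' h.py; python3 - <<'E'
from h import *
import pickle
F=pickle.load(open('F.pkl','rb')); a,b=F['scene'],F['side']
def T(n,u,v): print(n,*[np.round(x,4) for x in tri([ray(a,u),ray(b,v)])])
T('seat',(227,238),(274,192));T('taper',(224,211),(318,189));T('home',(224,215),(301,179));T('tab',(234,196),(337,184))
T('filt',(342,257),(208,271));T('ports',(337,268),(188,263));T('load',(343,234),(244,272));T('case',(304,279),(198,248));T('reel',(440,255),(190,400));T('cleaner',(168,211),(322,158));
print('z: seat',atz(a,(227,238),.012),atz(b,(274,192),.012))
print('taper',atz(a,(224,211),.012),atz(b,(318,189),.012))
print('tab',atz(a,(234,196),.055),atz(b,(337,184),.055))
print('filt',atz(a,(342,257),.03),atz(b,(208,271),.03))
print('ports',atz(a,(337,268),.042),atz(b,(188,263),.042))
print('load',atz(a,(343,234),.0625),atz(b,(244,272),.0625))
print('meter',atz(b,(329,246),0))
print('spanner',atz(a,(441,235),0)); print('sd',atz(a,(196,192),0.01),atz(b,(359,168),.01))
E
```

```text
seat [ 0.6084 -0.2021  0.0055] [0.0036 0.0036]
taper [ 0.4677 -0.253   0.0094] [0.0005 0.0005]
home [ 0.5265 -0.236   0.0447] [0.0072 0.0072]
tab [ 0.4069 -0.232   0.0467] [0.0077 0.0077]
filt [0.6712 0.2068 0.0376] [0.0005 0.0005]
ports [0.7303 0.1963 0.0426] [0.001 0.001]
load [0.5744 0.2009 0.0529] [0.001 0.001]
case [ 0.7519  0.096  -0.0025] [0.0001 0.0001]
reel [0.5821 0.5244 0.0178] [0.0029 0.0029]
cleaner [ 0.4919 -0.4693 -0.0025] [0.0004 0.0004]
z: seat [ 0.61981283 -0.19613582  0.012     ] [ 0.60550892 -0.19900282  0.012     ]
taper [ 0.47157565 -0.25140894  0.012     ] [ 0.46710558 -0.25026033  0.012     ]
tab [ 0.42863512 -0.22138443  0.055     ] [ 0.40376011 -0.23260706  0.055     ]
filt [0.66252535 0.20623847 0.03      ] [0.67487927 0.20099358 0.03      ]
ports [0.72876265 0.19551702 0.042     ] [0.73079607 0.19698673 0.042     ]
load [0.58488333 0.20038407 0.0625    ] [0.5712394  0.21051468 0.0625    ]
meter [0.38781075 0.00135507 0.        ]
spanner [0.45179054 0.53887303 0.        ]
sd [ 0.36861705 -0.3985873   0.01      ] [ 0.34817642 -0.4144655   0.01      ]
```

```bash
cat > fit.py <<'E'
from h import *
import pickle
from scipy.optimize import least_squares
F=pickle.load(open('F.pkl','rb')); a,b=F['scene'],F['side']
def fit(obs,x0,name):
    def r(p):
        c,s=np.cos(p[2]),np.sin(p[2]);o=[]
        for f,uv,q in obs:
            w=[p[0]+c*q[0]-s*q[1],p[1]+s*q[0]+c*q[1],q[2]]
            o+=list(proj(f,w)-uv)
        return np.array(o)
    s=least_squares(r,x0,loss='soft_l1',f_scale=1.)
    print(name,np.round(s.x,4)); print(np.round(r(s.x).reshape(-1,2),1).tolist()); return s.x
A=lambda u,v:(120+u/5,150+v/5); A2=lambda u,v:(260+u/5,180+v/5); B=lambda u,v:(220+u/4.4444,130+v/4.4444); B2=lambda u,v:(140+u/4,190+v/4)
z=.012
t=fit([(a,A(580,512),(.215,.135,z)),(a,A(366,468),(.215,-.03,z)),(a,A(735,270),(-.085,.135,z)),(b,B(127,303),(.215,.135,z)),(b,B(203,188),(.215,-.03,z)),(b,B(566,265),(-.085,-.03,z)),(b,B(503,392),(-.085,.135,z)),
 (a,(224,211),(0,0,z)),(b,(318,189),(0,0,z)),(a,(227,238),(.14,.072,z)),(b,(274,192),(.14,.072,z))],[.467,-.25,0],'taper')
c,s=np.cos(t[2]),np.sin(t[2]); Rz=np.array([[c,-s],[s,c]])
seat=t[:2]+Rz@[.14,.072]; home=seat+Rz@[-.083,-.047]; print('seat',seat,'home',home)
for n,f,uv in (('tabside',b,B(515,215)),('tabtopscene',a,A(572,192))):
    print(n,atz(f,uv,.012+.062)) 
for sx in (-.030,.030):pass
L=[(b,B2(385,215),(.03,-.028,.125)),(b,B2(473,233),(-.03,-.028,.125)),(b,B2(447,300),(-.03,.028,.125)),(b,B2(352,275),(.03,.028,.125)),(b,B2(363,417),(.03,.028,0)),(b,B2(453,435),(-.03,.028,0)),(b,B2(487,371),(-.048,0,.035)),(b,B2(244*4-560,272*4-760),(0,0,.0625))]
l=fit(L,[.57,.2,0],'load')
Fi=[(b,B2(238,247),(.045,-.03,.06)),(b,B2(195,310),(.045,.03,.06)),(b,B2(322,345),(-.045,.03,.06)),(b,B2(203,372),(.045,.03,0)),(b,B2(325,405),(-.045,.03,0)),
(a,A2(378,312),(-.045,-.03,.06)),(a,A2(470,323),(-.045,.03,.06)),(a,A2(350,402),(.045,-.03,.06)),(a,A2(445,420),(.045,.03,.06)),(a,A2(347,467),(.045,-.03,0)),(a,A2(440,486),(.045,.03,0)),(a,(342,257),(0,0,.03)),(b,(208,271),(0,0,.03))]
fit(Fi,[.67,.2,0],'filter')
E
python3 fit.py
```

```text
taper [ 0.4599 -0.2516 -0.1248]
[[-0.1, 0.9], [-1.6, -0.3], [-1.0, -1.1], [-4.1, -0.2], [-1.1, -0.6], [-0.1, -0.1], [0.4, 0.9], [0.9, -1.8], [2.2, 0.1], [0.6, -2.3], [-0.8, 0.2]]
seat [ 0.60773715 -0.19755105] home [ 0.51953136 -0.23385173]
tabside [ 0.4092429  -0.23555694  0.074     ]
tabtopscene [ 0.4060542  -0.22478013  0.074     ]
load [ 0.5702  0.2091 -0.0384]
[[-0.8, -0.1], [0.3, 0.1], [-1.0, -0.7], [-1.2, 0.5], [0.5, -0.3], [0.2, 0.3], [1.5, 0.3], [0.6, -0.3]]
filter [ 0.6698  0.2035 -0.0818]
[[-1.7, 0.4], [-2.1, 0.5], [-1.5, 0.2], [-0.7, 1.0], [0.2, 1.2], [-0.7, -1.4], [-0.9, -0.4], [-0.3, -1.2], [-0.2, -1.3], [-0.7, -0.6], [-0.8, -0.9], [-1.0, 1.4], [1.5, 1.0]]
```

Request:
step_arm --pt "0.688 0.71 0.256 0 0 0.933 0" --pt "0.688 0.71 0.256 0 0 0.933 0" --pt "0.688 0.71 0.256 0 0 0.933 0" --pt "0.688 0.71 0.256 0 0 0.933 0" --pt "0.688 0.71 0.256 0 0 0.933 0" --pt "0.688 0.71 0.256 0 0 0.933 0" --pt "0.688 0.71 0.256 0 0 0.933 0" --pt "0.688 0.71 0.256 0 0 0.933 0" --pt "0.688 0.71 0.256 0 0 0.933 0" --pt "0.688 0.71 0.256 0 0 0.933 0"

```text
time: 3.25
tool_pos: [0.4943, -0.2558, 0.318]
tool_rot: [0.0, 0.676, 0.737, 0.0]
contact_force: [0.2, -0.6, 0.5]
gripper_width: 1.0
```

```bash
cat >> h.py <<'E'
def wrist(name=None,s=1.4):
    st=monitor.state(); f=eyes.grab_frame('wrist'); f['st']=st
    q=st['tool_rot']; M=np.eye(4); M[:3,:3]=R.from_quat([q[1],q[2],q[3],q[0]]).as_matrix(); M[:3,3]=st['tool_pos']
    f['W']=M@np.array(f['hand_eye'])
    if name: save(f,name,s)
    return f
def wray(f,uv):
    K=f['mtx']; x=(uv[0]-K[0,2])/K[0,0]; y=(uv[1]-K[1,2])/K[1,1]; r=np.hypot(x,y)
    d=np.array([x/r*np.sin(r),y/r*np.sin(r),np.cos(r)]) if r>1e-9 else np.array([0,0,1.])
    return f['W'][:3,3],f['W'][:3,:3]@d
def watz(f,uv,z):
    o,d=wray(f,uv); return o+d*(z-o[2])/d[2]
def wproj(f,p):
    q=np.linalg.inv(f['W'])@np.append(p,1.); th=np.arctan2(np.hypot(q[0],q[1]),q[2]); ph=np.arctan2(q[1],q[0]); K=f['mtx']
    return np.array([K[0,2]+K[0,0]*th*np.cos(ph),K[1,2]+K[1,1]*th*np.sin(ph)])
E
python3 - <<'E'
from h import *
import pickle
f=wrist('b_w.png'); pickle.dump(f,open('fb.pkl','wb'))
s=f['st'];print(s['time'],s['tool_pos'],s['tool_rot'],s['joint_pos'])
for n,z in (('seat',.012),('taper',.012),('key_tab',.055),('key_home',.055),('handmeter',0)):
    print(n,[(np.round(d['uv'],1).tolist(),round(d['p'],2),np.round(watz(f,d['uv'],z),4)) for d in eyes.pinpoint(n,'wrist')[:3]])
E
```

```text
3.25 [ 0.4942806  -0.25583112  0.31796074] [4.46396802e-04 6.76350208e-01 7.36580068e-01 5.26422043e-06] [-6.11269255e-01 -1.54556033e-01  1.60593161e+00 -1.07404397e-04
  1.68933061e+00 -6.96485666e-01]
seat [([359.6, 133.1], 0.82, array([ 0.6074, -0.1997,  0.012 ]))]
taper [([260.2, 155.9], 0.86, array([ 0.4604, -0.2488,  0.012 ]))]
key_tab [([230.8, 350.9], 0.9, array([ 0.4311, -0.5853,  0.055 ])), ([218.9, 142.3], 0.6, array([ 0.4042, -0.2286,  0.055 ])), ([137.1, 154.3], 0.59, array([ 0.2807, -0.2518,  0.055 ]))]
key_home [([302.4, 153.7], 0.73, array([ 0.5202, -0.2355,  0.055 ]))]
handmeter [([359.4, 132.1], 0.22, array([ 0.6099, -0.1984,  0.    ]))]
```

View pics/b_w.png

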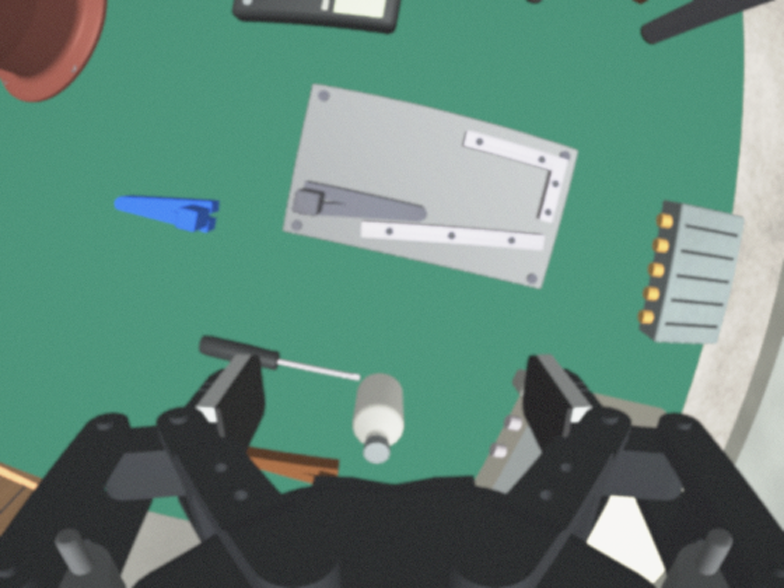

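```bash
cat > fit2.py <<'E'
from h import *
import pickle
from scipy.optimize import least_squares
f=pickle.load(open('fb.pkl','rb'))
z=.012
obs=[((225,60.7),(-.085,.135)),((412.9,107),(.215,.135)),((386,206),(.215,-.03)),((203,165),(-.085,-.03)),((260.2,155.9),(0,0)),((359.6,133.1),(.14,.072))]
w=[watz(f,u,z)[:2] for u,_ in obs]
A=np.array([q for _,q in obs]);W=np.array(w)
def r(p):
    c,s=np.cos(p[2]),np.sin(p[2]); return (A@np.array([[c,s],[-s,c]])+p[:2]-W).ravel()
s=least_squares(r,[.46,-.25,-.12]);t=s.x;print(t,np.round(r(t)*1000,1))
c,sn=np.cos(t[2]),np.sin(t[2]);Rz=np.array([[c,-sn],[sn,c]]);print('seat',t[:2]+Rz@[.14,.072],'home',t[:2]+Rz@[.057,.025])
for u in ((308/1.4,190/1.4),(322/1.4,203/1.4),(295/1.4,201/1.4),(307/1.4,213/1.4)): print('tabtop',watz(f,u,.074))
print('nose',watz(f,(425/1.4,213/1.4),.03))
E
python3 fit2.py
```

```text
[ 0.45979947 -0.25102738 -0.13857766] [-2.   2.2  1.5  0.   1.6 -0.5 -1.5 -0.  -0.6 -2.3  1.   0.6]
seat [ 0.60840304 -0.19905644] home [ 0.5197064  -0.23414071]
tabtop [ 0.40868281 -0.21810269  0.074     ]
tabtop [ 0.42282705 -0.22958315  0.074     ]
tabtop [ 0.39671299 -0.22928019  0.074     ]
tabtop [ 0.40897705 -0.24002472  0.074     ]
nose [ 0.52353056 -0.23573822  0.03      ]
```

```bash
cat >> h.py <<'E'
def Rm():
    q=monitor.state()['tool_rot']; return R.from_quat([q[1],q[2],q[3],q[0]])
def Rt(lean,yaw,flip=True):
    # tool z forward-down along heading yaw; flip => camera on the robot side
    h=np.array([np.cos(yaw),np.sin(yaw),0]); z=np.sin(lean)*h+np.array([0,0,-np.cos(lean)])
    x=np.cos(lean)*h+np.array([0,0,np.sin(lean)]); x=-x if flip else x
    return R.from_matrix(np.column_stack([x,np.cross(z,x),z]))
def go(tcp,rot,cmd=None):
    s=monitor.state(); p=s['tool_pos'] ; r=Rm()
    d=(np.array(tcp)-p)/.5; rv=(rot*r.inv()).as_rotvec()/1.5
    print('t',round(s['time'],2),'tcp',np.round(p,4),'F',np.round(s['contact_force'],1),'w',round(s['gripper_width'],3),'\nMOVE',np.round(d,4).tolist(),np.round(rv,4).tolist(),'rows',round(np.linalg.norm(d)*10,1),round(np.linalg.norm(rv)*10,1))
def tcp_of(grasp,rot,k=.019): return np.array(grasp)+k*rot.as_matrix()[:,2]
E
python3 - <<'E'
from h import *
print(monitor.state()['tool_pos'])
r=Rt(np.radians(30),-.04); go([.45,.20,.26],r)
E
```

```text
[ 0.49254148 -0.25795548  0.31652177]
t 3.55 tcp [ 0.4925 -0.258   0.3165] F [-0.9 -0.   0. ] w 1.0 
MOVE [-0.0851, 0.9159, -0.113] [-0.2635, -0.2755, 0.9432] rows 9.3 10.2
```

Request:
step_arm --pt "-0.085 0.916 -0.113 -0.2635 -0.2755 0.9432 0" --pt "-0.085 0.916 -0.113 -0.2635 -0.2755 0.9432 0" --pt "-0.085 0.916 -0.113 -0.2635 -0.2755 0.9432 0" --pt "-0.085 0.916 -0.113 -0.2635 -0.2755 0.9432 0" --pt "-0.085 0.916 -0.113 -0.2635 -0.2755 0.9432 0" --pt "-0.085 0.916 -0.113 -0.2635 -0.2755 0.9432 0" --pt "-0.085 0.916 -0.113 -0.2635 -0.2755 0.9432 0" --pt "-0.085 0.916 -0.113 -0.2635 -0.2755 0.9432 0" --pt "-0.085 0.916 -0.113 -0.2635 -0.2755 0.9432 0" --pt "-0.085 0.916 -0.113 -0.2635 -0.2755 0.9432 0"

```text
time: 4.55
tool_pos: [0.4491, 0.2034, 0.2587]
tool_rot: [0.255, 0.026, 0.967, -0.004]
contact_force: [0.1, -1.7, -0.2]
gripper_width: 1.0
```

```bash
python3 - <<'E'
from h import *
import pickle
f=wrist('c_w.png'); pickle.dump(f,open('fc.pkl','wb'))
s=f['st'];print(s['time'],s['tool_pos'],s['tool_rot'],s['joint_pos'])
for n,z in (('load_mid',.0625),('filter_mid',.03),('filter_ports',.042),('riser',0)):
    print(n,[(np.round(d['uv'],1).tolist(),round(d['p'],2),np.round(watz(f,d['uv'],z),4)) for d in eyes.pinpoint(n,'wrist')[:3]])
E
```

```text
4.55 [0.44914784 0.20341459 0.25873936] [ 0.25498829  0.02627335  0.96657738 -0.00434193] [ 0.41667061 -0.66809202  2.14237254 -0.23690557  1.20698153 -1.06720263]
load_mid [([289.5, 177.5], 0.69, array([0.5693, 0.2089, 0.0625]))]
filter_mid [([228.5, 233.5], 0.62, array([0.7138, 0.101 , 0.03  ]))]
filter_ports [([282.7, 241.6], 0.72, array([0.7255, 0.1926, 0.042 ]))]
riser []
```

View pics/c_w.png

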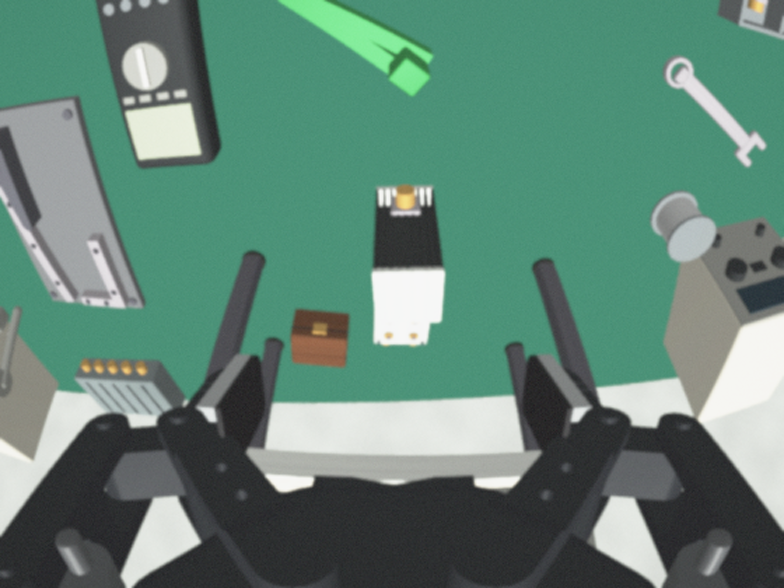

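```bash
python3 - <<'E'
from h import *
import pickle
f=pickle.load(open('fc.pkl','rb'))
for u in ((373,268),(443,268),(374,325),(442,322)): print('top',np.round(watz(f,(u[0]/1.4,u[1]/1.4),.125),4))
for u in ((378,188),(432,188)): print('base',np.round(watz(f,(u[0]/1.4,u[1]/1.4),0),4))
for u in ((375,344),(428,344)): print('filt top far',np.round(watz(f,(u[0]/1.4,u[1]/1.4),.06),4))
for u in ((262,470),(525,470)): print('riser bot front',np.round(watz(f,(u[0]/1.4,u[1]/1.4),.24),4))
for u in ((250,450),(545,450)): print('riser? ',np.round(watz(f,(u[0]/1.4,u[1]/1.4),.24),4),np.round(watz(f,(u[0]/1.4,u[1]/1.4),.258),4))
for u in ((415,95),(280,0),(432,58)): print('green ',np.round(watz(f,(u[0]/1.4,u[1]/1.4),.06),4))
for u in ((690,250),): print('reel ',np.round(watz(f,(u[0]/1.4,u[1]/1.4),.05),4))
for u in ((750,150),(680,70),): print('spanner ',np.round(watz(f,(u[0]/1.4,u[1]/1.4),.0),4))
for u in ((250,255),(540,262)): print('post base ',np.round(watz(f,(u[0]/1.4,u[1]/1.4),.0),4))
F=pickle.load(open('F.pkl','rb'))
for u in ((130,300),(365,0)): print('riser side',atz(F['side'],(140+u[0]/4,190+u[1]/4),.24))
E
```

```text
top [0.5349 0.1837 0.125 ]
top [0.538  0.2377 0.125 ]
top [0.6023 0.1788 0.125 ]
top [0.602  0.2384 0.125 ]
base [0.5416 0.1845 0.    ]
base [0.5445 0.238  0.    ]
filt top far [0.7123 0.1691 0.06  ]
filt top far [0.7162 0.2302 0.06  ]
riser bot front [0.6564 0.0795 0.24  ]
riser bot front [0.6717 0.3055 0.24  ]
riser?  [0.6151 0.0822 0.24  ] [0.5755 0.0983 0.258 ]
riser?  [0.6316 0.3143 0.24  ] [0.5899 0.3013 0.258 ]
green  [0.4223 0.2218 0.06  ]
green  [0.3408 0.1328 0.06  ]
green  [0.3934 0.2348 0.06  ]
reel  [0.5923 0.5277 0.05  ]
spanner  [0.4853 0.6083 0.    ]
spanner  [0.4065 0.4794 0.    ]
post base  [0.6193 0.0311 0.    ]
post base  [0.6495 0.3657 0.    ]
riser side [0.64972238 0.38107827 0.24      ]
riser side [0.62222167 0.11743698 0.24      ]
```

```bash
python3 - <<'E'
from h import *
go([.578,.2095,.080],Rt(np.radians(30),-.05))
E
```

```text
t 4.8 tcp [0.4513 0.1989 0.2609] F [-0.2  0.4  0. ] w 1.003 
MOVE [0.2535, 0.0213, -0.3618] [-0.0051, -0.0045, 0.0119] rows 4.4 0.1
```

Request:
step_arm --pt "0.05 0.012 -0.08 -0.005 -0.0045 0.012 0" --pt "0.1 0.0213 -0.16 -0.005 -0.0045 0.012 0" --pt "0.16 0.0213 -0.24 -0.005 -0.0045 0.012 0" --pt "0.21 0.0213 -0.31 -0.005 -0.0045 0.012 0" --pt "0.2535 0.0213 -0.362 -0.005 -0.0045 0.012 0" --pt "0.2535 0.0213 -0.362 -0.005 -0.0045 0.012 0" --pt "0.2535 0.0213 -0.362 -0.005 -0.0045 0.012 0"

```text
time: 5.5
tool_pos: [0.5782, 0.2091, 0.0792]
tool_rot: [0.258, 0.024, 0.966, -0.007]
contact_force: [0.1, -0.1, 0.5]
gripper_width: 1.001
```

```bash
python3 - <<'E'
from h import *
f=wrist('d_w.png'); go([.578,.2095,.080],Rt(np.radians(30),-.05))
E
```

```text
t 5.55 tcp [0.5786 0.21   0.0811] F [-0.7  0.3  0.2] w 1.001 
MOVE [-0.0012, -0.0009, -0.0022] [-0.0002, 0.001, -0.0015] rows 0.0 0.0
```

View pics/d_w.png

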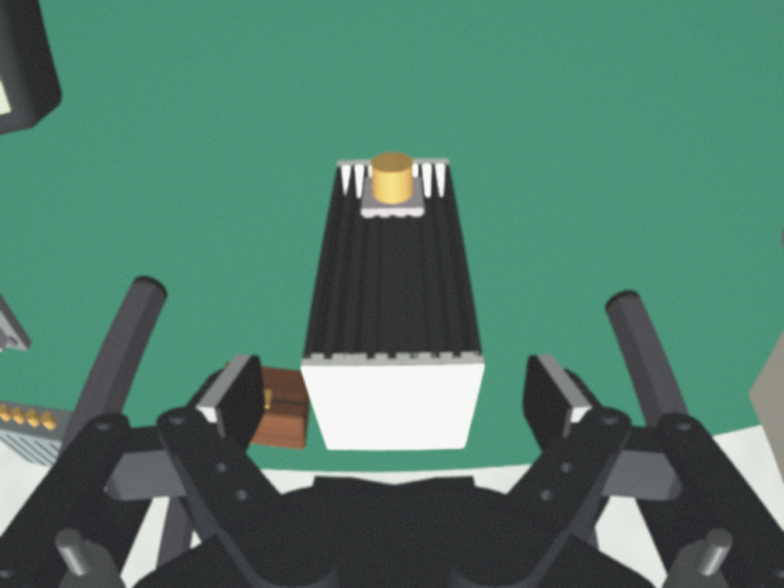

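Request:
step_arm --pt "0 0 0 0 0 0 255" --pt "0 0 0 0 0 0 255" --pt "0 0 0 0 0 0 255" --pt "0 0 0 0 0 0 255" --pt "0 0 0 0 0 0 255" --pt "0 0 0 0 0 0 255" --pt "0 0 0.04 0 0 0 255" --pt "0 0 0.06 0 0 0 255"

```text
time: 6.35
tool_pos: [0.5756, 0.211, 0.1087]
tool_rot: [0.257, 0.022, 0.966, -0.006]
contact_force: [1.0, 0.1, -6.8]
gripper_width: 0.627
```

Request:
step_arm --pt "-0.04 0.06 0.0 0 0 0 255" --pt "-0.09 0.14 0.0 0 0 0 255" --pt "-0.13 0.21 0 0 0 0 255" --pt "-0.155 0.27 0 0 0 0 255" --pt "-0.16 0.3 0 0 0 0 255" --pt "-0.16 0.3 0 0 0 0 255" --pt "-0.16 0.3 -0.025 0 0 0 255" --pt "-0.16 0.3 -0.045 0 0 0 255" --pt "-0.16 0.3 -0.058 0 0 0 255" --pt "-0.16 0.3 -0.058 0 0 0 255"

```text
time: 7.35
tool_pos: [0.5003, 0.3603, 0.0856]
tool_rot: [0.262, 0.022, 0.965, -0.007]
contact_force: [-10.4, -6.9, 15.1]
gripper_width: 0.626
```

```bash
python3 - <<'E'
from h import *
f=wrist('e_w.png'); go([.5786-.08,.21+.15,.0811],Rt(np.radians(30),-.05)); f=eyes.grab_frame('side');save(f,'e_s.png',1.4)
E
```

```text
t 7.4 tcp [0.5002 0.3603 0.0855] F [-10.8  -7.7  16.6] w 0.627 
MOVE [-0.0033, -0.0006, -0.0089] [0.0012, 0.0039, -0.0022] rows 0.1 0.0
```

View pics/e_s.png

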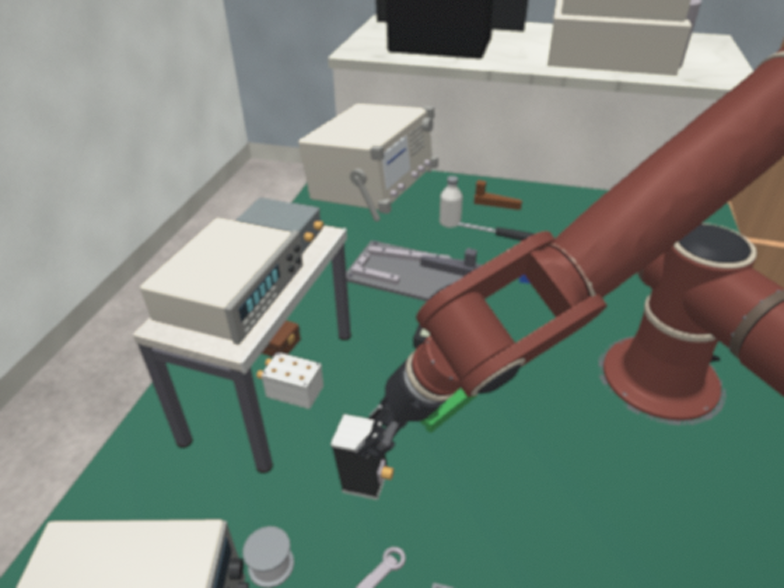

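View pics/e_w.png

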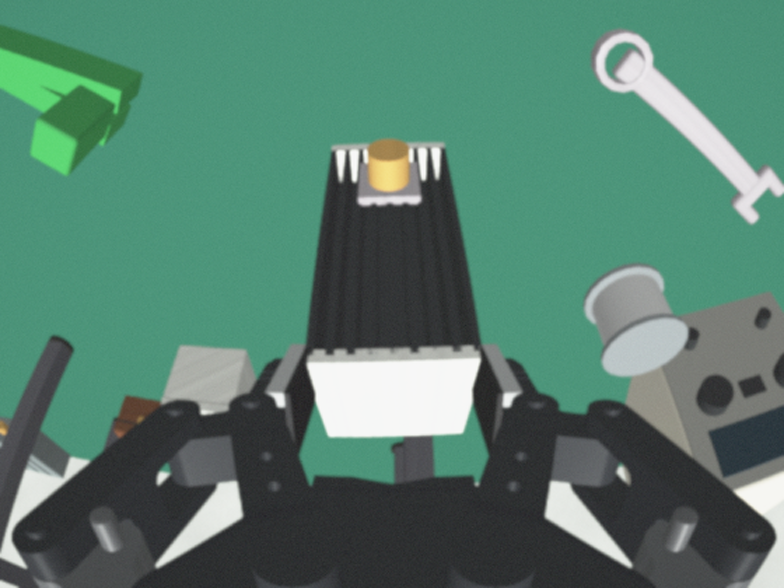

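Request:
step_arm --pt "0 0 0.005 0 0 0 255" --pt "0 0 0.005 0 0 0 85" --pt "0 0 0.005 0 0 0 70" --pt "0 0 0.005 0 0 0 40" --pt "0 0 0.005 0 0 0 0" --pt "0 0 0.005 0 0 0 0" --pt "0 0 0.005 0 0 0 0" --pt "-0.05 0 0.09 0 0 0 0" --pt "-0.1 0 0.18 0 0 0 0" --pt "-0.14 0 0.26 0 0 0 0"

```text
time: 8.45
tool_pos: [0.4264, 0.3609, 0.2118]
tool_rot: [0.259, 0.021, 0.966, -0.006]
contact_force: [0.5, 0.6, 1.0]
gripper_width: 1.0
```

```bash
python3 - <<'E'
from h import *
f=wrist('f_w.png'); f2=eyes.grab_frame('side');save(f2,'f_s.png',1.4)
for n,z in (('load_mid',.0625),('filter_mid',.03),('filter_ports',.042)):
    for c in ('side',): print(n,c,[(np.round(d['uv'],1).tolist(),round(d['p'],2),np.round(atz(f2,d['uv'],z),4)) for d in eyes.pinpoint(n,c)[:2]])
go([.5,.2,.23],Rt(np.radians(38),-.08))
E
```

```text
load_mid side [([258.9, 328.6], 0.76, array([0.487 , 0.3623, 0.0625]))]
filter_mid side [([206.2, 269.2], 0.79, array([0.6819, 0.1961, 0.03  ]))]
filter_ports side [([186.7, 262.3], 0.72, array([0.7352, 0.1954, 0.042 ])), ([301.4, 181.7], 0.65, array([ 0.5215, -0.2364,  0.042 ]))]
t 8.7 tcp [0.4272 0.3612 0.2104] F [ 0.5  0.5 -0.3] w 0.997 
MOVE [0.1456, -0.3223, 0.0392] [-0.0056, -0.0929, -0.0237] rows 3.6 1.0
```

View pics/f_s.png

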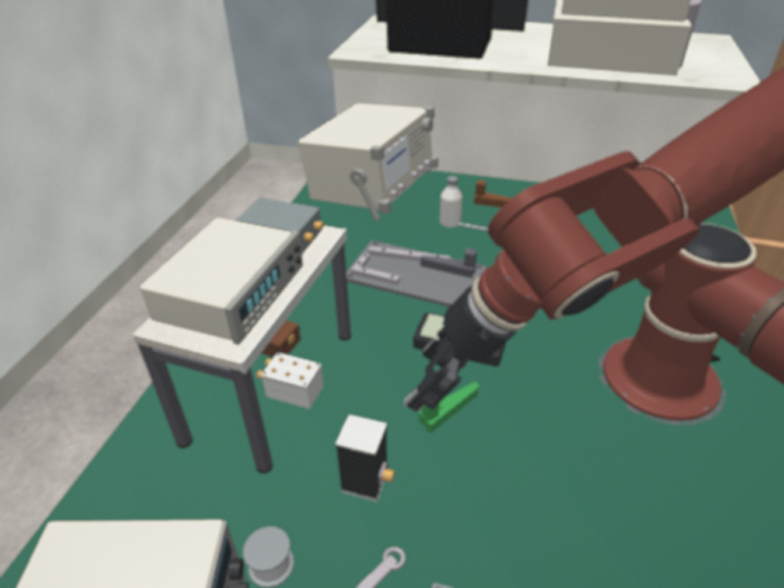

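View pics/f_w.png

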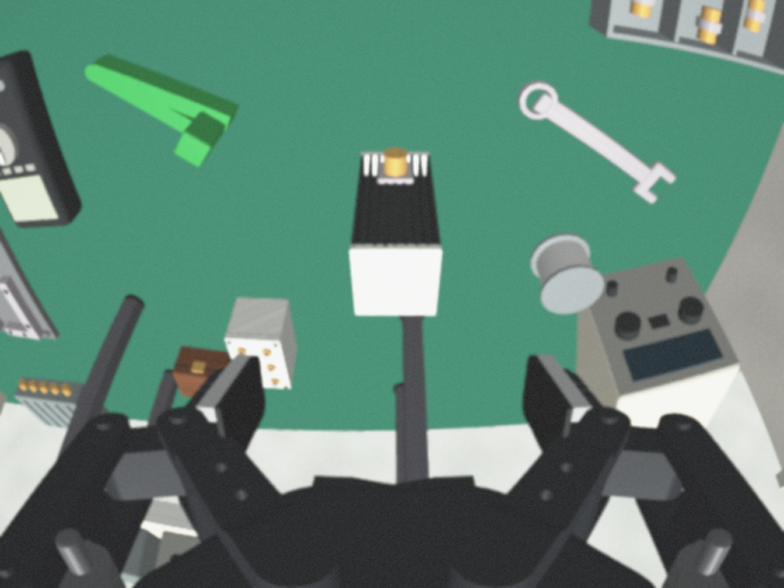

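Request:
step_arm --pt "0.05 -0.1 0.03 -0.001 -0.01 -0.006 0" --pt "0.1 -0.2 0.04 -0.003 -0.05 -0.012 0" --pt "0.14 -0.3 0.04 -0.0045 -0.06 -0.024 0" --pt "0.146 -0.322 0.04 -0.0045 -0.06 -0.024 0" --pt "0.146 -0.322 0.04 -0.0045 -0.06 -0.024 0"

```text
time: 9.2
tool_pos: [0.5006, 0.1961, 0.2277]
tool_rot: [0.3, 0.041, 0.953, -0.015]
contact_force: [-0.0, 0.1, -0.1]
gripper_width: 1.003
```

```bash
python3 - <<'E'
from h import *
import pickle
f=wrist('g_w.png');pickle.dump(f,open('fg.pkl','wb'))
print(f['st']['joint_pos'])
for n,z in (('filter_mid',.03),('filter_ports',.042)):
    print(n,[(np.round(d['uv'],1).tolist(),round(d['p'],2),np.round(watz(f,d['uv'],z),4)) for d in eyes.pinpoint(n,'wrist')[:2]])
go([.5,.2,.23],Rt(np.radians(35),-.08))
E
```

```text
[ 0.39454922 -0.57592166  2.16458725 -0.31980811  1.02235352 -0.99716847]
filter_mid [([509.6, 117.9], 0.73, array([0.5562, 0.4914, 0.03  ])), ([293.1, 189.3], 0.67, array([0.6766, 0.1969, 0.03  ]))]
filter_ports [([295.1, 220.6], 0.78, array([0.7337, 0.1963, 0.042 ]))]
t 9.35 tcp [0.5    0.1999 0.2287] F [-0.4  1.  -0.3] w 0.999 
MOVE [-0.0, 0.0002, 0.0026] [0.0016, 0.0001, 0.001] rows 0.0 0.0
```

View pics/g_w.png

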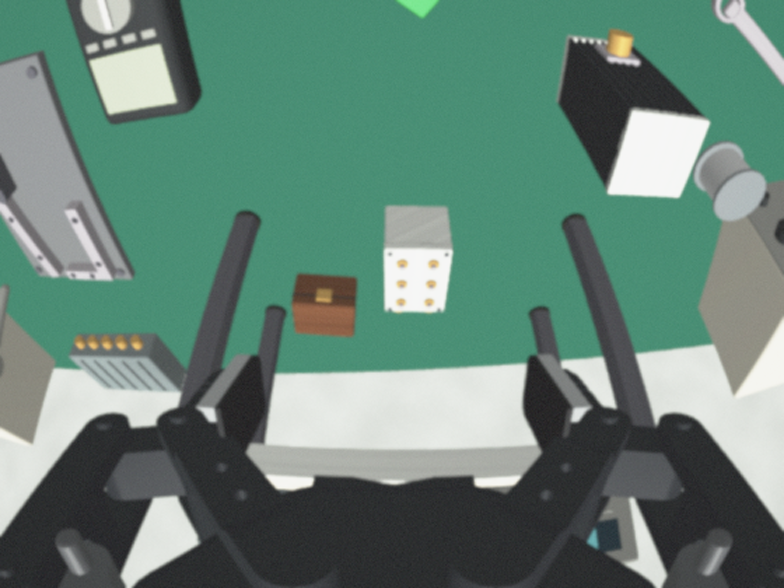

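```bash
python3 - <<'E'
from h import *
import pickle
from scipy.optimize import least_squares
f=pickle.load(open('fg.pkl','rb'))
obs=[((384,250),(-.045,-.03,.06)),((452,250),(-.045,.03,.06)),((388,311),(.045,-.03,.06)),((446,313),(.045,.03,.06)),((386,207),(-.045,-.03,0)),((449,207),(-.045,.03,0))]
def r(p):
    c,s=np.cos(p[2]),np.sin(p[2]);o=[]
    for u,q in obs: o+=list(wproj(f,[p[0]+c*q[0]-s*q[1],p[1]+s*q[0]+c*q[1],q[2]])-np.array(u)/1.4)
    return np.array(o)
s=least_squares(r,[.67,.2,-.08]);print(s.x,np.round(r(s.x),1))
# riser bottom front edge
for y in (.1,.2,.3):
  for x in (.62,.64): print(x,y,wproj(f,[x,y,.24])*1.4)
E
```

```text
[ 0.67056172  0.20376209 -0.07103202] [ 0.5  0.6  0.8  0.3 -0.4  0.9 -0.1 -0.9 -0.1 -0.3 -0.9 -0.5]
0.62 0.1 [266.55769458 448.81188917]
0.64 0.1 [275.68888644 458.25496229]
0.62 0.2 [415.98883037 449.06199439]
0.64 0.2 [417.26419967 458.55162451]
0.62 0.3 [568.33427977 437.47762763]
0.64 0.3 [561.26649606 447.68679977]
```

Request:
step_arm --pt "0.07 0.006 -0.08 0 0 0 0" --pt "0.14 0.01 -0.16 0 0 0 0" --pt "0.228 0.014 -0.24 0 0 0 0" --pt "0.26 0.0125 -0.288 0 0 0 0" --pt "0.3 0.01 -0.345 0 0 0 0" --pt "0.342 0.0076 -0.405 0 0 0 0" --pt "0.342 0.0076 -0.405 0 0 0 0" --pt "0.342 0.0076 -0.405 0 0 0 0"

```text
time: 10.15
tool_pos: [0.6701, 0.205, 0.0257]
tool_rot: [0.3, 0.037, 0.953, -0.013]
contact_force: [0.3, -0.2, 0.3]
gripper_width: 1.0
```

```bash
python3 - <<'E'
from h import *
f=wrist('h_w.png');f2=eyes.grab_frame('side');save(f2,'h_s.png',1.4)
go([.671,.2038,.026],Rt(np.radians(35),-.075))
E
```

```text
t 10.25 tcp [0.6717 0.2054 0.0296] F [ 0.5 -0.7  1.3] w 1.004 
MOVE [-0.0014, -0.0031, -0.0073] [0.0007, 0.0033, 0.0027] rows 0.1 0.0
```

View pics/h_w.png

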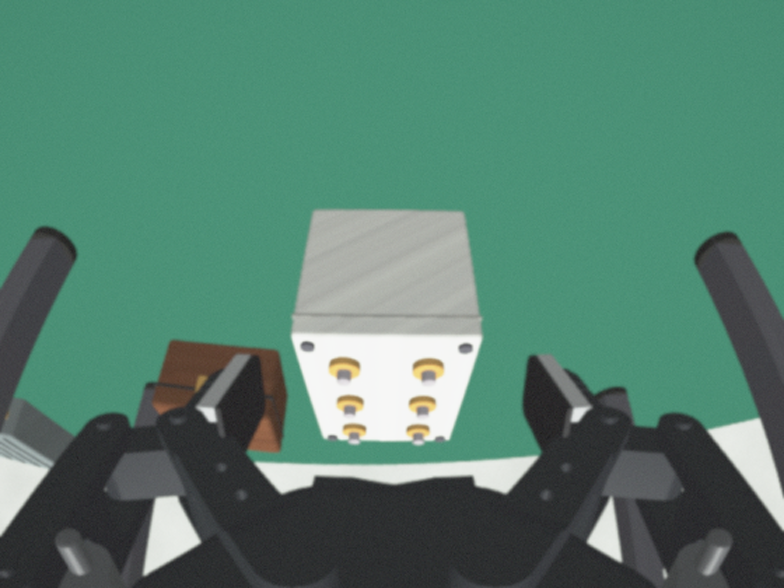

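View pics/h_s.png

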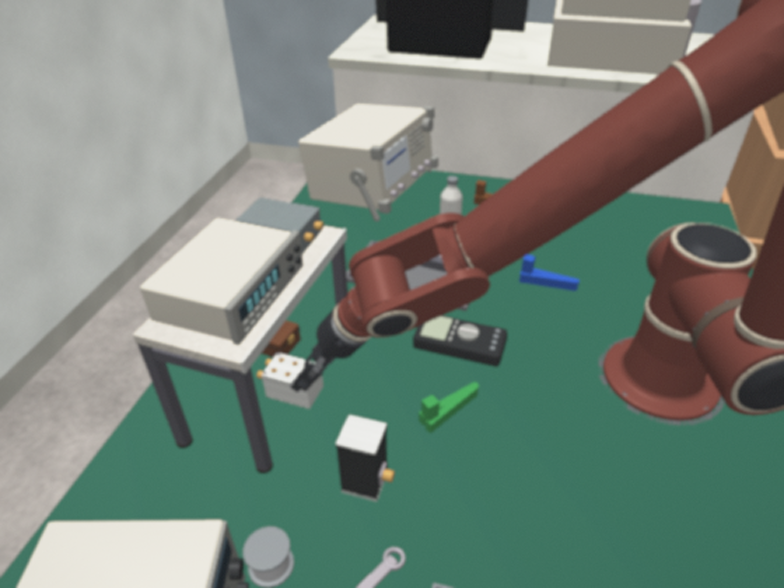

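Request:
step_arm --pt "0 -0.003 0 0 0 0 255" --pt "0 -0.003 0 0 0 0 255" --pt "0 -0.003 0 0 0 0 255" --pt "0 -0.003 0 0 0 0 255" --pt "0 -0.003 0 0 0 0 255" --pt "0 -0.003 0 0 0 0 255"

```text
time: 10.85
tool_pos: [0.6741, 0.2033, 0.0324]
tool_rot: [0.305, 0.038, 0.951, -0.012]
contact_force: [0.1, -0.3, 6.4]
gripper_width: -0.001
```

```bash
python3 - <<'E'
from h import *
go([.671,.2038,.026],Rt(np.radians(35),-.075));s=monitor.state();print(s['tool_pos'],s['tool_rot'])
E
```

```text
t 10.85 tcp [0.6741 0.2033 0.0324] F [ 0.1 -0.3  6.4] w -0.001 
MOVE [-0.0061, 0.001, -0.0128] [-0.0001, 0.0067, 0.0032] rows 0.1 0.1
[0.6740723  0.20331885 0.03238498] [ 0.30523954  0.03813647  0.95143873 -0.01177997]
```

```bash
python3 - <<'E'
from h import *
f=wrist('i_w.png');f2=eyes.grab_frame('side');save(f2,'i_s.png',1.4)
P=f2['pixels'][200:320,150:310,::-1];cv2.imwrite('pics/i_sc.png',cv2.resize(P,None,fx=5,fy=5,interpolation=cv2.INTER_CUBIC))
E
```

```text
(no output)
```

View pics/i_w.png

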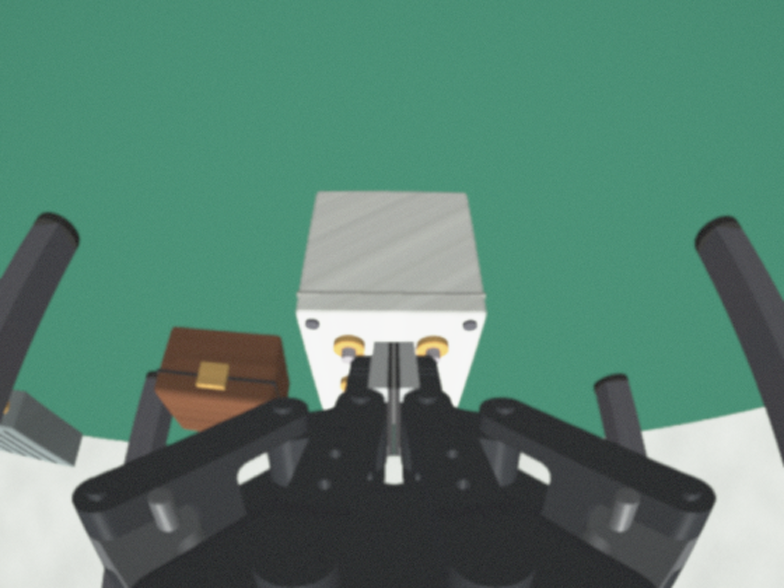

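View pics/i_sc.png

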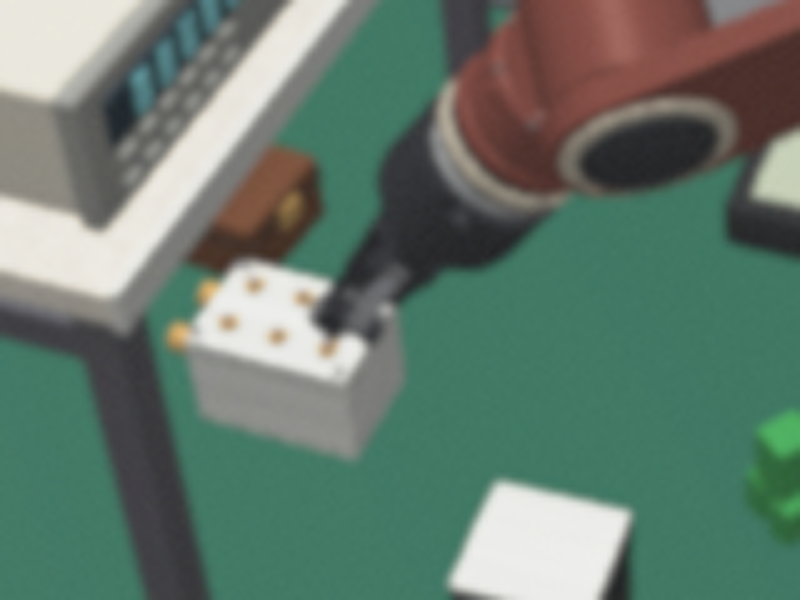

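```bash
python3 - <<'E'
from h import *
f=wrist(); print(f['st']['tool_pos'],f['st']['joint_pos'],f['st']['contact_force'])
p=[.6705,.2038,-.073];c,s=np.cos(p[2]),np.sin(p[2])
for q in [(-.045,-.03,.06),(-.045,.03,.06),(-.045,-.03,0),(-.045,.03,0),(.045,.03,.06)]:
    print(q,np.round(wproj(f,[p[0]+c*q[0]-s*q[1],p[1]+s*q[0]+c*q[1],q[2]])*1.4))
E
```

```text
[0.67410148 0.20326886 0.03240982] [ 0.28004528  0.08633355  1.97337303 -0.41614319  0.52983685 -0.90899728] [-0.45316192  0.94410658  6.47049199]
(-0.045, -0.03, 0.06) [297. 316.]
(-0.045, 0.03, 0.06) [490. 315.]
(-0.045, -0.03, 0) [318. 193.]
(-0.045, 0.03, 0) [469. 192.]
(0.045, 0.03, 0.06) [458. 424.]
```

```bash
python3 - <<'E'
from h import *
import pickle
F=pickle.load(open('F.pkl','rb'))
f=F['scene']
for z in (.19,.2,.21,.22,.23,.24): print(z,proj(f,[.156,-.604,z]), proj(f,[.156+.25*.0425,-.604-.968*.0425,z]),proj(f,[.156-.25*.0425,-.604+.968*.0425,z]))
P=f['pixels'][60:120,130:190,::-1];cv2.imwrite('pics/tip.png',cv2.resize(P,None,fx=10,fy=10,interpolation=cv2.INTER_CUBIC))
f2=eyes.grab_frame('side')
r=Rm().as_matrix();p=monitor.state()['tool_pos']
for k in (0,.01,.02,.03,.04,.05): 
    q=p-k*r[:,2]; print(k,q,(proj(f2,q)-[150,200])*5)
P=f2['pixels'][200:320,150:310,::-1];cv2.imwrite('pics/j.png',cv2.resize(P,None,fx=5,fy=5,interpolation=cv2.INTER_CUBIC))
E
```

```text
0.19 [161.10080763 122.95054615] [150.84511166 123.30148083] [171.33864612 122.60022252]
0.2 [160.69803902 120.75549055] [150.40890866 121.10563669] [170.96919597 120.40595605]
0.21 [160.29266584 118.54624032] [149.96988243 118.89558036] [170.59735881 118.19751249]
0.22 [159.88466276 116.32265734] [149.52800546 116.67117342] [170.22311143 115.974754  ]
0.23 [159.4740041  114.08460166] [149.08324988 114.43227564] [169.84643034 113.73754094]
0.24 [159.06066384 111.83193154] [148.6355875  112.17874495] [169.46729169 111.48573187]
0 [0.67411828 0.20326938 0.03241543] [289.1632171  355.18061932]
0.01 [0.66831883 0.20372706 0.04054912] [297.49565389 346.89420126]
0.02 [0.66251938 0.20418473 0.04868281] [305.92886639 338.50756406]
0.03 [0.65671993 0.20464241 0.0568165 ] [314.46469396 330.01887852]
0.04 [0.65092048 0.20510009 0.06495019] [323.10502099 321.42627066]
0.05 [0.64512103 0.20555777 0.07308388] [331.85177829 312.72782032]
```

View pics/tip.png

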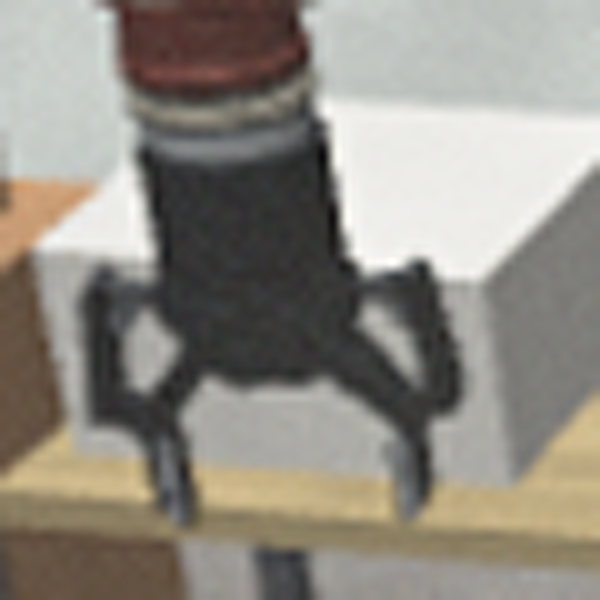

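Request:
step_arm --pt "-0.034 0.003 0.049 0 0 0 255" --pt "-0.07 0.005 0.098 0 0 0 255" --pt "-0.07 0.005 0.098 0 0 0 0" --pt "-0.07 0.005 0.098 0 0 0 0" --pt "-0.07 0.005 0.098 0 0 0 0" --pt "-0.07 0.005 0.098 0 0 0 0" --pt "-0.07 0.005 0.098 0 0 0 0" --pt "-0.07 0.005 0.098 0 0 0 0"

```text
time: 11.85
tool_pos: [0.6362, 0.2047, 0.0762]
tool_rot: [0.301, 0.038, 0.953, -0.013]
contact_force: [-0.2, 0.7, -0.1]
gripper_width: 0.99
```

```bash
python3 - <<'E'
from h import *
f=wrist('k_w.png')
r=Rt(np.radians(35),-.075); go(tcp_of([.6585,.2047,.043],r,.063),r)
E
```

```text
t 11.9 tcp [0.6363 0.2048 0.0765] F [-0.5 -0.5  0.5] w 0.998 
MOVE [0.1164, -0.0056, -0.1701] [0.0013, 0.0014, 0.004] rows 2.1 0.0
```

View pics/k_w.png

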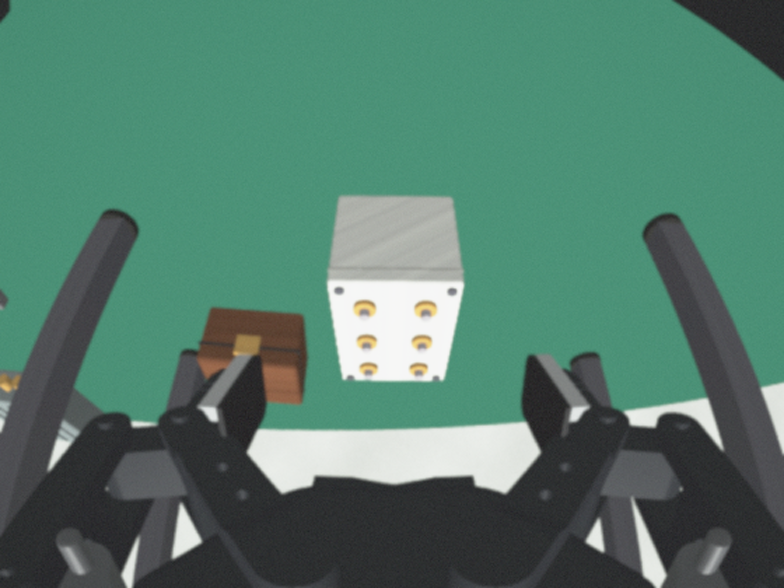

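Request:
step_arm --pt "0.03 -0.0015 -0.043 0.001 0.001 0.004 0" --pt "0.058 -0.0028 -0.085 0.001 0.001 0.004 0" --pt "0.087 -0.0042 -0.127 0.001 0.001 0.004 0" --pt "0.1164 -0.0056 -0.17 0.001 0.001 0.004 0" --pt "0.1164 -0.0056 -0.17 0.001 0.001 0.004 0"

```text
time: 12.4
tool_pos: [0.6932, 0.201, -0.0123]
tool_rot: [0.298, 0.036, 0.954, -0.012]
contact_force: [-0.1, 0.0, -0.5]
gripper_width: 0.998
```

```bash
python3 - <<'E'
from h import *
f=wrist('l_w.png')
r=Rt(np.radians(35),-.075); go(tcp_of([.6585,.2047,.043],r,.063),r)
f2=eyes.grab_frame('side')
P=f2['pixels'][200:320,150:310,::-1];cv2.imwrite('pics/l.png',cv2.resize(P,None,fx=5,fy=5,interpolation=cv2.INTER_CUBIC))
E
```

```text
t 12.45 tcp [ 0.6935  0.2014 -0.0104] F [-0.3 -0.3  0.3] w 0.993 
MOVE [0.002, 0.0011, 0.0036] [0.0009, -0.0017, 0.0003] rows 0.0 0.0
```

View pics/l_w.png

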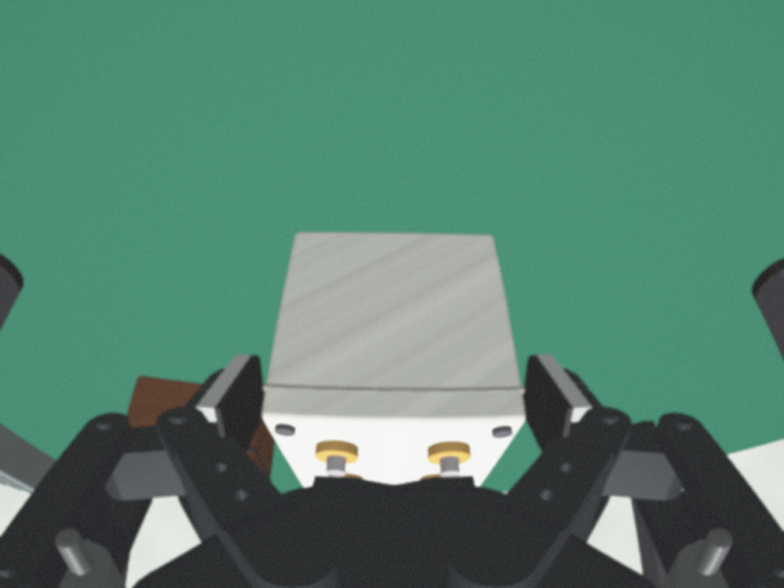

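View pics/l.png

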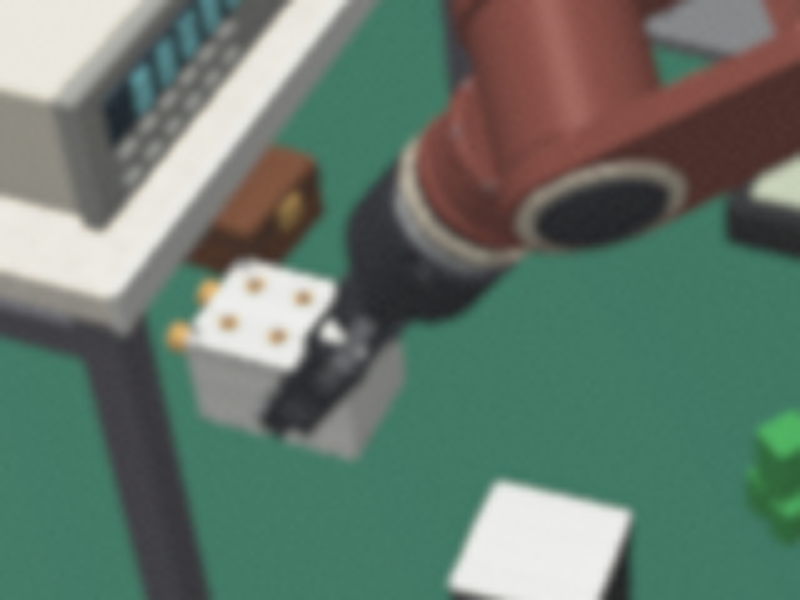

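```bash
python3 - <<'E'
from h import *
f2=eyes.grab_frame('side')
o,d=ray(f2,(150+270/5,200+428/5))
for y in (.245,.255,.262): 
    print(y,o+d*(y-o[1])/d[1])
r=Rm().as_matrix();p=monitor.state()['tool_pos']
for k in (.03,.04,.05,.06):
    for x in (-.011,.011):
        q=p-k*r[:,2]+.045*np.array([0,1,0])+x*r[:,0]; print(k,x,q,(proj(f2,q)-[150,200])*5)
E
```

```text
0.245 [0.66870603 0.245      0.02365397]
0.255 [0.66290031 0.255      0.03631805]
0.262 [0.65883631 0.262      0.0451829 ]
0.03 -0.011 [0.68642585 0.24790366 0.02355697] [235.09177752 426.04115584]
0.03 0.011 [0.66847842 0.24924785 0.01090459] [270.31437596 451.0433343 ]
0.04 -0.011 [0.68069073 0.24833177 0.03173774] [243.18467864 417.8612184 ]
0.04 0.011 [0.66274329 0.24967596 0.01908536] [278.59539674 443.04481838]
0.05 -0.011 [0.6749556  0.24875988 0.03991852] [251.37777481 409.58000835]
0.05 0.011 [0.65700817 0.25010408 0.02726613] [286.97858683 434.94761864]
0.06 -0.011 [0.66922047 0.249188   0.04809929] [259.67293832 401.19563325]
0.06 0.011 [0.65127304 0.25053219 0.03544691] [295.46584879 426.74989741]
```

Request:
step_arm --pt "0.002 0.002 0.0036 0 0 0 255" --pt "0.002 0.002 0.0036 0 0 0 255" --pt "0.002 0.002 0.0036 0 0 0 255" --pt "0.002 0.002 0.0036 0 0 0 255" --pt "0.002 0.002 0.0036 0 0 0 255"

```text
time: 13.05
tool_pos: [0.6966, 0.2035, -0.0035]
tool_rot: [0.303, 0.035, 0.952, -0.011]
contact_force: [-4.1, -1.4, 5.0]
gripper_width: 0.696
```

```bash
python3 - <<'E'
from h import *
s=monitor.state();print(s['tool_pos'],s['tool_rot'],s['contact_force'],s['gripper_width'])
E
```

```text
[ 0.69658637  0.2035478  -0.00346745] [ 0.30265709  0.0354923   0.95237421 -0.01106077] [-4.11119903 -1.40907836  5.02166112] 0.695716763319207
```

Request:
step_arm --pt "0 0 0.015 0 0 0 255" --pt "0 0 0.03 0 0 0 255" --pt "-0.04 0 0.04 0 0 0 255" --pt "-0.1 0.0 0.04 0 0 0 255" --pt "-0.17 0.0 0.05 0 0 0 255" --pt "-0.24 0.0 0.07 0 0 0 255" --pt "-0.28 0 0.14 0 0 0 255" --pt "-0.3 0 0.22 0 0 0 255" --pt "-0.3 -0.05 0.25 0 0 0 255" --pt "-0.3 -0.13 0.25 0 0 0 255"

```text
time: 14.05
tool_pos: [0.5475, 0.1401, 0.1247]
tool_rot: [0.305, 0.034, 0.952, -0.009]
contact_force: [1.4, -0.3, -3.1]
gripper_width: 0.694
```

```bash
python3 - <<'E'
from h import *
f=wrist('m_w.png')
s=monitor.state();print(s['tool_pos'],s['tool_rot'],s['contact_force'],s['gripper_width'],s['joint_pos'])
f2=eyes.grab_frame('side');save(f2,'m_s.png',1.4)
E
```

```text
[0.54595818 0.13349971 0.12146069] [ 0.30261903  0.03589843  0.95234755 -0.01292976] [ 1.02863017 -2.75704174 -4.69773646] 0.6940952015223837 [ 0.19775409 -0.44630617  2.26197721 -0.23654631  0.74286345 -1.17105423]
```

View pics/m_w.png

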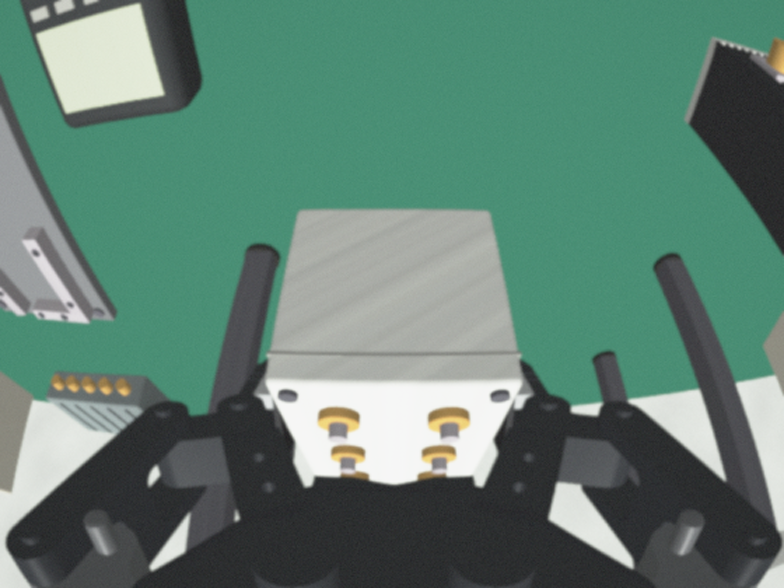

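View pics/m_s.png

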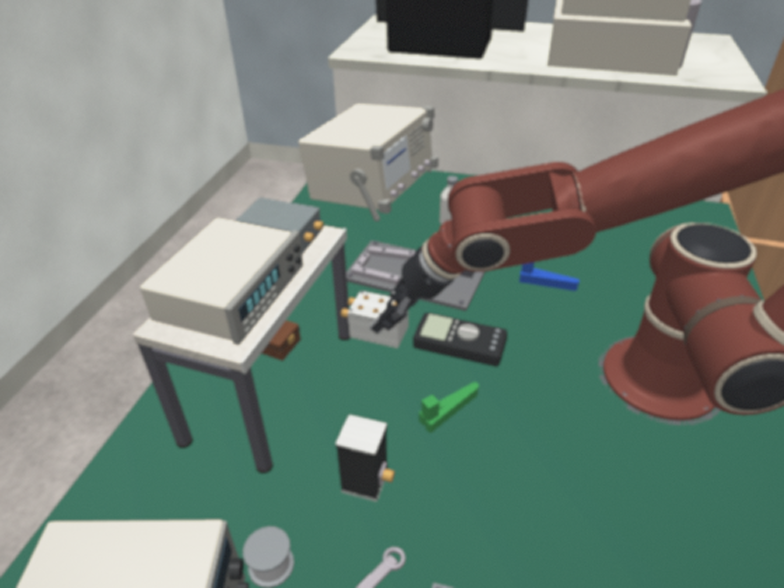

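```bash
cat > hold.py <<'E'
from h import *
from scipy.optimize import least_squares
def holdfit(f,obs,tool):
    # returns filter pose in tool frame
    def r(p):
        Rf=R.from_euler('zyx',p[3:6]).as_matrix(); o=[]
        for u,q in obs: o+=list(wproj(f,p[:3]+Rf@(np.array(q)-[0,0,.03]))-np.array(u)/1.4)
        return np.array(o+[p[5]*20,p[4]*10])
    T=tool; x0=list(T[:3,3]+[-.03,0,.03])+[-.075,0,0]
    s=least_squares(r,x0); return s.x,r(s.x)
E
python3 - <<'E'
from hold import *
import pickle
f=wrist();st=f['st']
T=np.eye(4);T[:3,:3]=Rm().as_matrix();T[:3,3]=st['tool_pos']
obs=[((268,380),(-.045,-.03,.06)),((522,378),(-.045,.03,.06)),((298,211),(-.045,-.03,0)),((489,211),(-.045,.03,0))]
x,res=holdfit(f,obs,T);print(x,np.round(res,1),st['tool_pos'])
M=np.eye(4);M[:3,:3]=R.from_euler('zyx',x[3:]).as_matrix();M[:3,3]=x[:3]
G=np.linalg.inv(T)@M;pickle.dump(G,open('G.pkl','wb'));print(G)
# grasp assumption
Tg=np.eye(4);Tg[:3,:3]=R.from_quat([.0355,.9524,-.0111,.3027]).as_matrix();Tg[:3,3]=[.6966,.2035,-.0035]
Mf=np.eye(4);Mf[:3,:3]=R.from_euler('z',-.073).as_matrix();Mf[:3,3]=[.6705,.2038,.03];G2=np.linalg.inv(Tg)@Mf;print(G2)
pickle.dump(G2,open('G2.pkl','wb'))
m2=T@G2;print('pred',m2[:3,3],R.from_matrix(m2[:3,:3]).as_euler('zyx'))
E
```

```text
[ 0.52221194  0.13665421  0.15130362 -0.08214397 -0.00709057 -0.00760157] [-0.2 -0.1  0.4  0.4  0.8  0.  -0.9 -0.3 -0.2 -0.1] [0.54525551 0.13484613 0.11986221]
[[-8.22639297e-01  1.15646719e-03 -5.68562441e-01  8.38695399e-04]
 [-3.71196025e-03  9.99965695e-01  7.40469575e-03  1.03469730e-05]
 [ 5.68551500e-01  8.20187488e-03 -8.22606784e-01 -3.90145427e-02]
 [ 0.00000000e+00  0.00000000e+00  0.00000000e+00  1.00000000e+00]]
[[-8.16512002e-01  1.34693745e-03 -5.77326889e-01  1.92945933e-03]
 [ 1.40328518e-03  9.99998955e-01  3.48393344e-04 -1.62929327e-03]
 [ 5.77326755e-01 -5.25686920e-04 -8.16513039e-01 -4.23930724e-02]
 [ 0.00000000e+00  0.00000000e+00  0.00000000e+00  1.00000000e+00]]
pred [0.51925749 0.13524073 0.15344043] [-0.07697113  0.00299883  0.00026912]
```

```bash
cat >> hold.py <<'E'
import pickle
SEAT=np.array([.608,-.199]);YAW=-.133
def tgt(xs,ys,zc,G,extra=0):
    c,s=np.cos(YAW),np.sin(YAW); M=np.eye(4);M[:3,:3]=R.from_euler('z',YAW+extra).as_matrix();M[:2,3]=SEAT+[c*xs-s*ys,s*xs+c*ys];M[2,3]=zc
    T=M@np.linalg.inv(G); return T[:3,3],R.from_matrix(T[:3,:3])
E
python3 - <<'E'
from hold import *
G=pickle.load(open('G2.pkl','rb'));G1=pickle.load(open('G.pkl','rb'));G[:3,3]=(G[:3,3]+G1[:3,3])/2;pickle.dump(G,open('G3.pkl','wb'))
go(*tgt(-.07,-.006,.14,G)); go(*tgt(-.02,-.006,.10,G))
E
```

```text
t 14.2 tcp [0.5451 0.1362 0.1191] F [ 0.1  0.1 -3.6] w 0.694 
MOVE [0.0345, -0.6686, -0.0232] [-0.0002, -0.002, -0.0374] rows 6.7 0.4
t 14.2 tcp [0.5451 0.1362 0.1191] F [ 0.1  0.1 -3.6] w 0.694 
MOVE [0.1336, -0.6819, -0.1032] [-0.0002, -0.002, -0.0374] rows 7.0 0.4
```

Request:
step_arm --pt "0 -0.06 0 0 0 -0.01 255" --pt "0 -0.15 0 0 0 -0.02 255" --pt "0 -0.24 0 0 -0.002 -0.037 255" --pt "0 -0.33 0 0 -0.002 -0.037 255" --pt "0.02 -0.42 -0.01 0 -0.002 -0.037 255" --pt "0.0345 -0.51 -0.02 0 -0.002 -0.037 255" --pt "0.0345 -0.59 -0.023 0 -0.002 -0.037 255" --pt "0.0345 -0.65 -0.023 0 -0.002 -0.037 255" --pt "0.0345 -0.6686 -0.023 0 -0.002 -0.037 255" --pt "0.0345 -0.6686 -0.023 0 -0.002 -0.037 255"

```text
time: 15.2
tool_pos: [0.5626, -0.1967, 0.1069]
tool_rot: [0.302, 0.063, 0.951, -0.019]
contact_force: [-0.4, 0.9, -3.1]
gripper_width: 0.694
```

```bash
python3 - <<'E'
from hold import *
f=wrist('n_w.png');pickle.dump(f,open('fn.pkl','wb'))
G=pickle.load(open('G3.pkl','rb'));go(*tgt(-.07,-.006,.14,G))
for n in ('seat','taper','key_home'):
    print(n,[(np.round(d['uv'],1).tolist(),round(d['p'],2),np.round(watz(f,d['uv'],.012+(.043 if n=='key_home' else 0)),4)) for d in eyes.pinpoint(n,'wrist')[:2]])
f2=eyes.grab_frame('side');P=f2['pixels'][110:230,210:370,::-1];cv2.imwrite('pics/n_s.png',cv2.resize(P,None,fx=5,fy=5,interpolation=cv2.INTER_CUBIC))
f3=eyes.grab_frame('scene');P=f3['pixels'][150:270,160:320,::-1];cv2.imwrite('pics/n_sc.png',cv2.resize(P,None,fx=5,fy=5,interpolation=cv2.INTER_CUBIC))
E
```

```text
t 15.25 tcp [ 0.5626 -0.1955  0.1067] F [-0.5  0.3 -3.3] w 0.691 
MOVE [-0.0005, -0.0054, 0.0017] [-0.0007, -0.0011, -0.003] rows 0.1 0.0
seat []
taper [([178.6, 23.6], 0.68, array([ 0.4577, -0.2494,  0.012 ]))]
key_home [([215.7, 132.4], 0.78, array([ 0.52  , -0.2327,  0.055 ]))]
```

View pics/n_w.png

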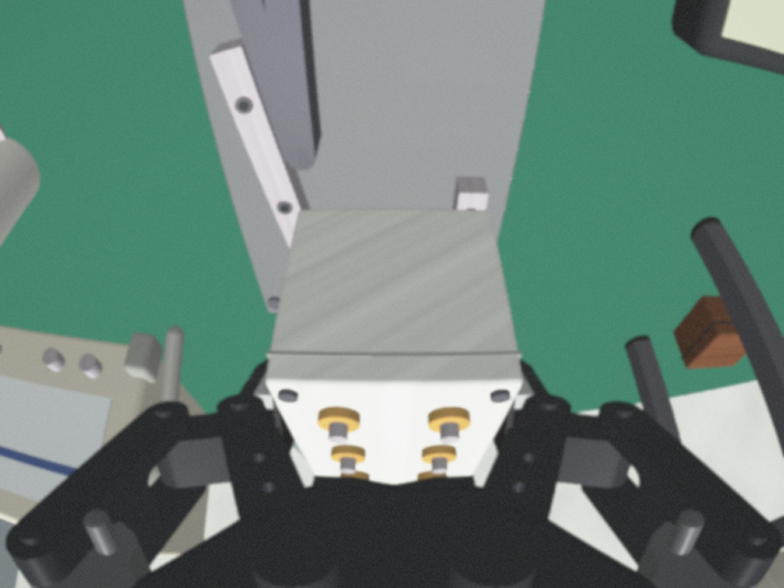

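View pics/n_s.png

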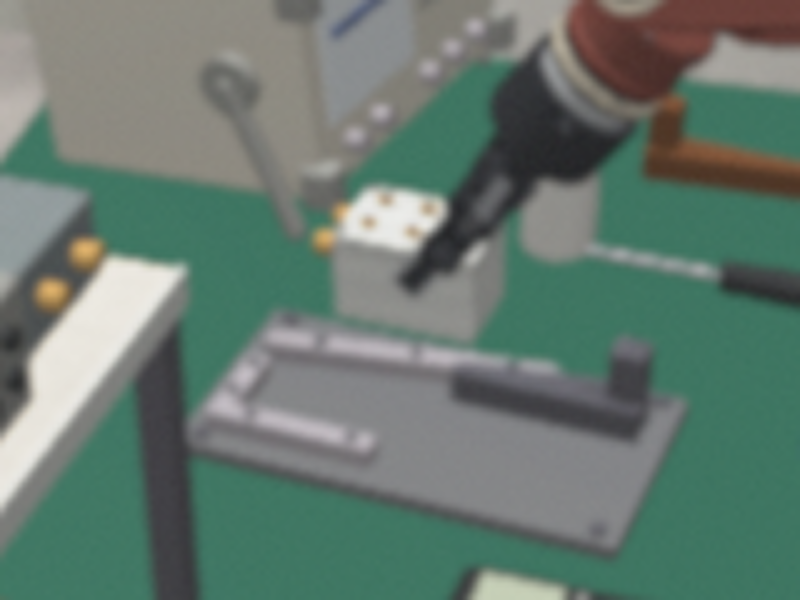

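View pics/n_sc.png

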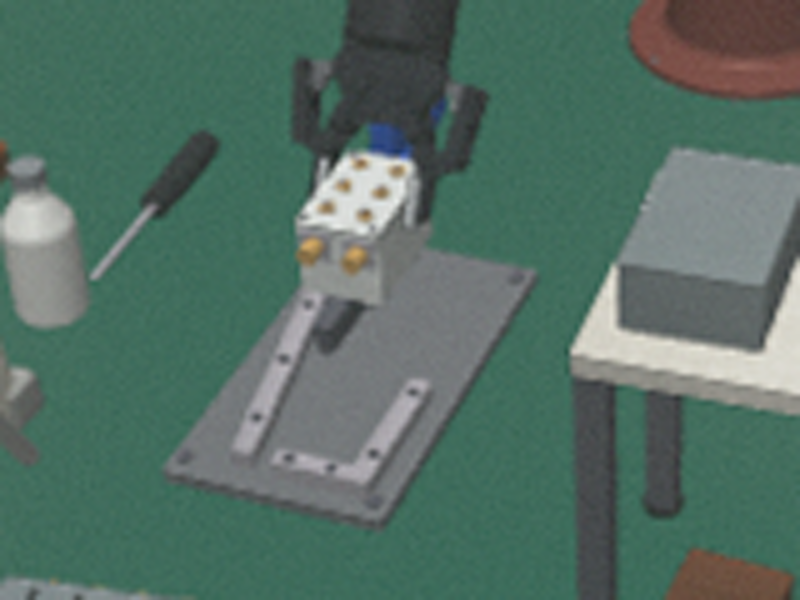

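```bash
python3 - <<'E'
from hold import *
f=pickle.load(open('fn.pkl','rb'));c,s=np.cos(YAW),np.sin(YAW)
def fx(x,y): return SEAT+[c*x-s*y,s*x+c*y]
for x,y,z in ((-.055,.03,.012),(-.055,.03,.027),(-.14,-.072,.012),(-.14,-.072,.027),(.0,-.0496,.027)): print((x,y,z),np.round(wproj(f,[*fx(x,y),z])*1.4))
G=pickle.load(open('G3.pkl','rb'));go(*tgt(-.018,-.007,.085,G))
E
```

```text
(-0.055, 0.03, 0.012) [454. 177.]
(-0.055, 0.03, 0.027) [457. 194.]
(-0.14, -0.072, 0.012) [246.  38.]
(-0.14, -0.072, 0.027) [238.  49.]
(0.0, -0.0496, 0.027) [320. 263.]
t 15.5 tcp [ 0.5629 -0.1946  0.1073] F [-0.6  0.  -2.7] w 0.696 
MOVE [0.1016, -0.0228, -0.1094] [-0.0, -0.0002, -0.0042] rows 1.5 0.0
```

```bash
python3 -c "
import pickle,cv2
f=pickle.load(open('fn.pkl','rb'));P=f['pixels'][0:190,100:400,::-1];cv2.imwrite('pics/nn.png',cv2.resize(P,None,fx=2.6,fy=2.6,interpolation=cv2.INTER_CUBIC))"
```

```text
(no output)
```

View pics/nn.png

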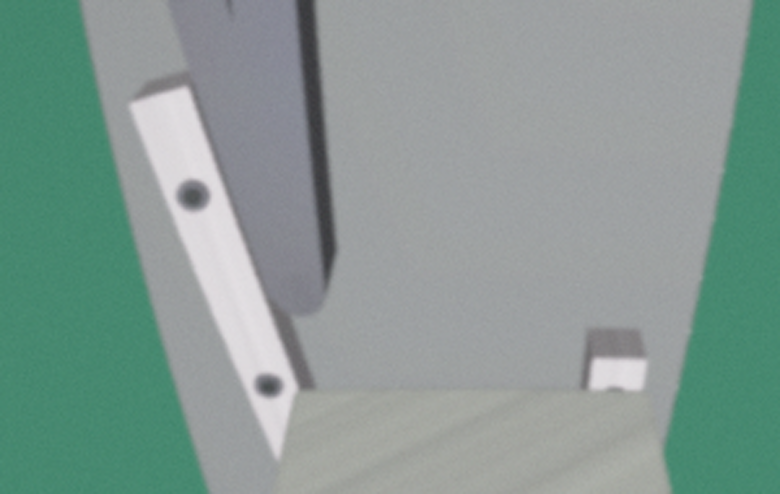

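Request:
step_arm --pt "0.03 -0.006 -0.03 0 0 -0.002 255" --pt "0.07 -0.012 -0.06 0 0 -0.004 255" --pt "0.1 -0.02 -0.09 0 0 -0.004 255" --pt "0.1016 -0.0228 -0.1094 0 0 -0.004 255" --pt "0.1016 -0.0228 -0.1094 0 0 -0.004 255"

```text
time: 16.0
tool_pos: [0.6124, -0.206, 0.0502]
tool_rot: [0.3, 0.065, 0.951, -0.019]
contact_force: [-1.0, 0.3, -3.4]
gripper_width: 0.696
```

```bash
python3 - <<'E'
from hold import *
f=wrist('o_w.png');pickle.dump(f,open('fo.pkl','wb'))
G=pickle.load(open('G3.pkl','rb'));go(*tgt(-.012,-.008,.045,G))
c,s=np.cos(YAW),np.sin(YAW)
def fx(x,y): return SEAT+[c*x-s*y,s*x+c*y]
for x,y,z in ((-.055,.03,.012),(-.055,.03,.027),(-.14,-.072,.012),(-.14,-.072,.027),(.0,-.0496,.027)): print((x,y,z),np.round(wproj(f,[*fx(x,y),z])*1.4))
f2=eyes.grab_frame('side');P=f2['pixels'][130:220,220:340,::-1];cv2.imwrite('pics/o_s.png',cv2.resize(P,None,fx=6,fy=6,interpolation=cv2.INTER_CUBIC))
E
```

```text
t 16.05 tcp [ 0.6127 -0.2064  0.0514] F [ 0.2  0.1 -3. ] w 0.692 
MOVE [0.0138, -0.0028, -0.0777] [-0.0009, -0.0016, 0.0007] rows 0.8 0.0
(-0.055, 0.03, 0.012) [486. 161.]
(-0.055, 0.03, 0.027) [492. 183.]
(-0.14, -0.072, 0.012) [185. -41.]
(-0.14, -0.072, 0.027) [166. -32.]
(0.0, -0.0496, 0.027) [299. 281.]
```

View pics/o_w.png

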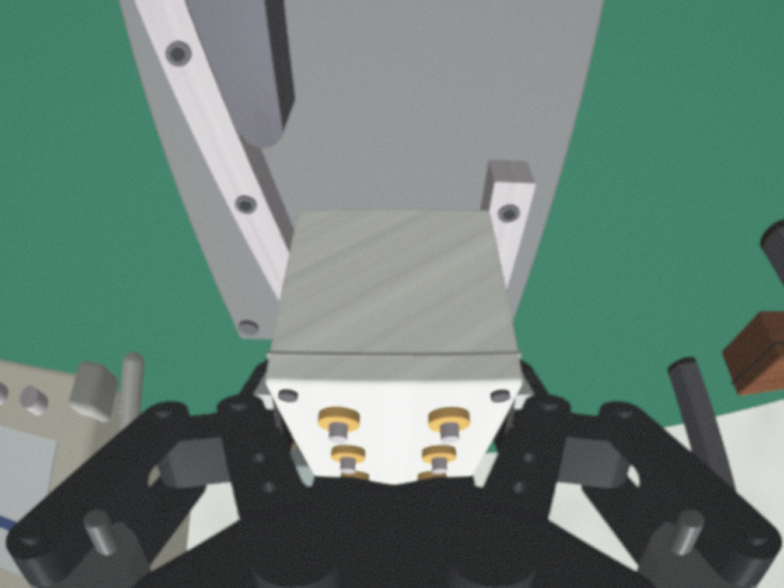

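View pics/o_s.png

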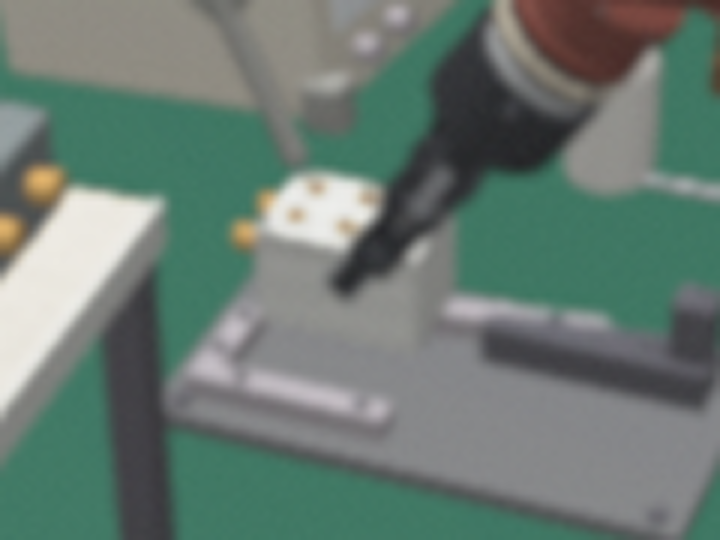

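Request:
step_arm --pt "0.007 -0.001 -0.02 0 -0.001 0 255" --pt "0.0138 -0.0028 -0.04 0 -0.001 0 255" --pt "0.0138 -0.0028 -0.058 0 -0.001 0 255" --pt "0.0138 -0.0028 -0.072 0 -0.001 0 255" --pt "0.0138 -0.0028 -0.08 0 -0.001 0 255" --pt "0.0138 -0.0028 -0.084 0 -0.001 0 255" --pt "0.0138 -0.0028 -0.084 0 -0.001 0 255"

```text
time: 16.8
tool_pos: [0.6204, -0.2089, 0.0104]
tool_rot: [0.303, 0.065, 0.951, -0.02]
contact_force: [-0.2, -1.0, -3.4]
gripper_width: 0.693
```

```bash
python3 - <<'E'
from hold import *
f=wrist('p_w.png');pickle.dump(f,open('fp.pkl','wb'))
G=pickle.load(open('G3.pkl','rb'));go(*tgt(-.012,-.008,.042,G))
f2=eyes.grab_frame('side');P=f2['pixels'][130:220,220:340,::-1];cv2.imwrite('pics/p_s.png',cv2.resize(P,None,fx=6,fy=6,interpolation=cv2.INTER_CUBIC))
f2=eyes.grab_frame('scene');P=f2['pixels'][180:270,180:300,::-1];cv2.imwrite('pics/p_sc.png',cv2.resize(P,None,fx=6,fy=6,interpolation=cv2.INTER_CUBIC))
E
```

```text
t 16.85 tcp [ 0.6207 -0.209   0.0108] F [ 0.3  0.5 -3. ] w 0.694 
MOVE [-0.0022, 0.0024, -0.0026] [0.0001, 0.001, 0.0013] rows 0.0 0.0
```

View pics/p_s.png

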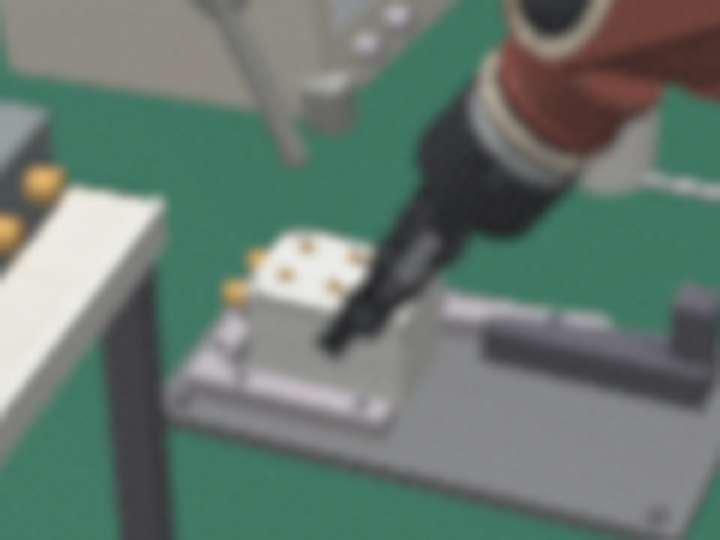

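View pics/p_sc.png

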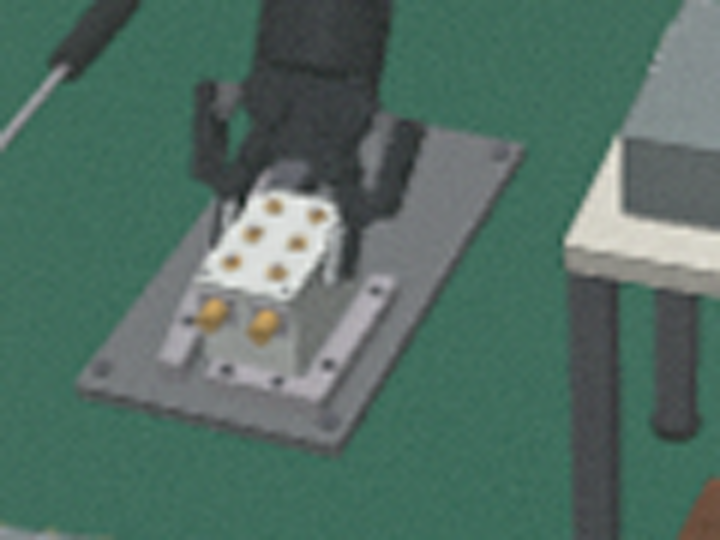

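Request:
step_arm --pt "0 0 -0.003 0 0 0 255" --pt "0 0 -0.005 0 0 0 255" --pt "0 0 -0.007 0 0 0 255" --pt "0 0 -0.007 0 0 0 255"

```text
time: 17.35
tool_pos: [0.6214, -0.2093, 0.0086]
tool_rot: [0.304, 0.065, 0.95, -0.021]
contact_force: [-3.3, 1.6, 3.5]
gripper_width: 0.694
```

Request:
step_arm --pt "0.004 -0.0005 0.001 0 0 0 255" --pt "0.008 -0.001 0.001 0 0 0 255" --pt "0.012 -0.0016 0.001 0 0 0 255" --pt "0.012 -0.0016 0.001 0 0 0 255"

```text
time: 17.75
tool_pos: [0.6274, -0.2103, 0.0087]
tool_rot: [0.304, 0.065, 0.95, -0.021]
contact_force: [-1.7, 0.7, 3.5]
gripper_width: 0.695
```

Request:
step_arm --pt "0.004 -0.0005 0 0 0 0 255" --pt "0.008 -0.001 0 0 0 0 255" --pt "0.012 -0.0016 0 0 0 0 255" --pt "0.012 -0.0016 0 0 0 0 255"

```text
time: 18.15
tool_pos: [0.6318, -0.2108, 0.0085]
tool_rot: [0.302, 0.064, 0.951, -0.02]
contact_force: [-24.3, 3.0, 18.9]
gripper_width: 0.698
```

```bash
python3 - <<'E'
from hold import *
f=wrist('q_w.png');pickle.dump(f,open('fq.pkl','wb'))
G=pickle.load(open('G3.pkl','rb'));go(*tgt(-.0,-.008,.042,G))
f2=eyes.grab_frame('scene');P=f2['pixels'][180:270,180:300,::-1];cv2.imwrite('pics/q_sc.png',cv2.resize(P,None,fx=6,fy=6,interpolation=cv2.INTER_CUBIC))
E
```

```text
t 18.2 tcp [ 0.6318 -0.2108  0.0085] F [-23.5   2.6  18.7] w 0.697 
MOVE [-0.0006, 0.0028, 0.0022] [0.0003, 0.0001, 0.0004] rows 0.0 0.0
```

View pics/q_sc.png

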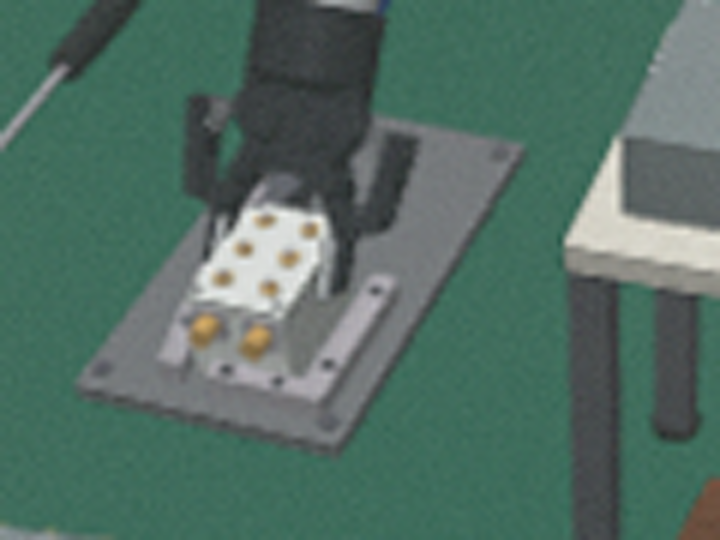

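View pics/q_w.png

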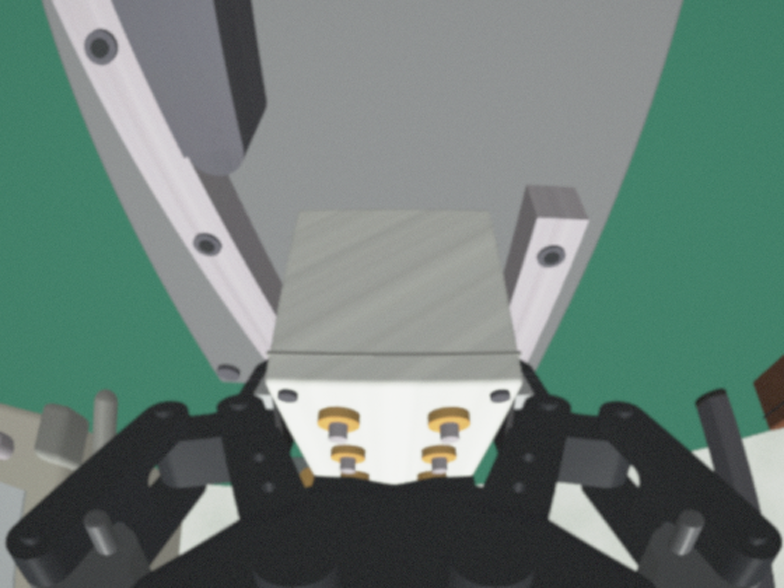

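Request:
step_arm --pt "-0.003 0.0005 0.002 0 0 0 255" --pt "-0.002 0.005 0.002 0 0 0 255" --pt "-0.001 0.01 0.002 0 0 0 255" --pt "-0.0005 0.014 0.002 0 0 0 255" --pt "-0.0005 0.014 0.002 0 0 0 255"

```text
time: 18.75
tool_pos: [0.6325, -0.2032, 0.0086]
tool_rot: [0.303, 0.065, 0.951, -0.02]
contact_force: [0.1, 0.2, -2.5]
gripper_width: 0.695
```

Request:
step_arm --pt "0 0 -0.002 0 0 0 255" --pt "0 0 -0.002 0 0 0 60" --pt "0 0 -0.002 0 0 0 30" --pt "0 0 -0.002 0 0 0 0" --pt "0 0 -0.002 0 0 0 0" --pt "0 0 -0.002 0 0 0 0" --pt "-0.03 0.004 0.043 0 0 0 0" --pt "-0.07 0.009 0.1 0 0 0 0" --pt "-0.12 0.016 0.17 0 0 0 0" --pt "-0.16 0.02 0.25 0 0 0 0"

```text
time: 19.75
tool_pos: [0.5504, -0.1926, 0.133]
tool_rot: [0.301, 0.065, 0.951, -0.02]
contact_force: [1.6, -0.2, -0.2]
gripper_width: 0.999
```

```bash
python3 - <<'E'
from hold import *
f=wrist('r_w.png');pickle.dump(f,open('fr.pkl','wb'))
s=f['st'];print(s['time'],s['tool_pos'],s['joint_pos'],s['contact_force'])
for n,z in (('filter_mid',.042),('filter_ports',.054),('key_tab',.055),('seat',.012),('taper',.012)):
    print(n,[(np.round(d['uv'],1).tolist(),round(d['p'],2),np.round(watz(f,d['uv'],z),4)) for d in eyes.pinpoint(n,'wrist')[:3]])
E
```

```text
19.75 [ 0.55036425 -0.19263578  0.13296572] [-0.61261894 -0.4187188   2.22228703  0.37331989  0.81496273 -2.23163651] [ 1.64238666 -0.21661099 -0.16291703]
filter_mid []
filter_ports [([278.3, 235.5], 0.88, array([ 0.6656, -0.2114,  0.054 ]))]
key_tab []
seat []
taper [([184.9, 29.5], 0.84, array([ 0.458 , -0.2508,  0.012 ])), ([497.2, 214.1], 0.22, array([0.728 , 0.0827, 0.012 ]))]
```

View pics/r_w.png

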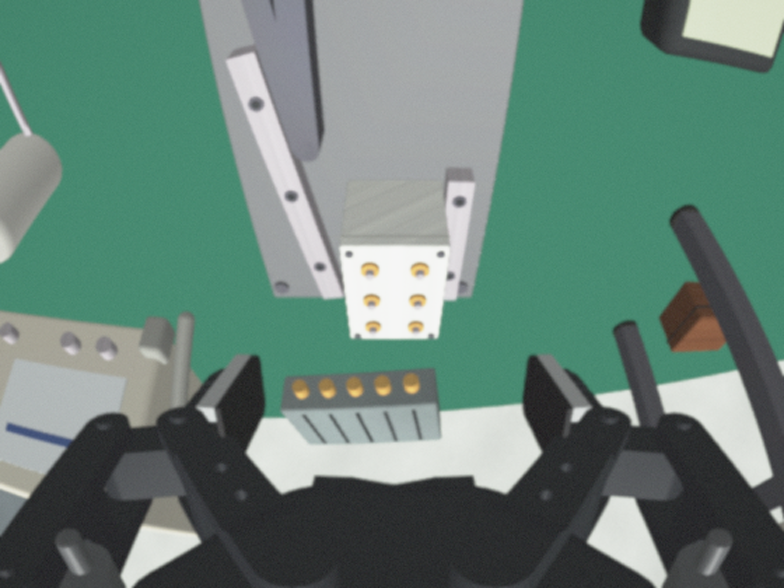

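```bash
python3 - <<'E'
from hold import *
go([.40,-.23,.12],Rt(0,-.133))
E
```

```text
t 20.05 tcp [ 0.5518 -0.1931  0.1323] F [-0.1  0.6 -0.9] w 0.999 
MOVE [-0.3035, -0.0737, -0.0246] [0.0541, 0.4063, 0.0023] rows 3.1 4.1
```

Request:
step_arm --pt "-0.05 -0.01 0.0 0.013 0.1 0 0" --pt "-0.12 -0.03 0.0 0.027 0.2 0 0" --pt "-0.19 -0.05 0.0 0.04 0.3 0.001 0" --pt "-0.26 -0.07 -0.0246 0.054 0.4063 0.0023 0" --pt "-0.3035 -0.0737 -0.0246 0.0541 0.4063 0.0023 0" --pt "-0.3035 -0.0737 -0.0246 0.0541 0.4063 0.0023 0" --pt "-0.3035 -0.0737 -0.0246 0.0541 0.4063 0.0023 0"

```text
time: 20.75
tool_pos: [0.4004, -0.2298, 0.1197]
tool_rot: [0.0, 0.066, 0.998, 0.001]
contact_force: [-0.4, -0.6, 1.2]
gripper_width: 1.001
```

```bash
python3 - <<'E'
from hold import *
f=wrist('s_w.png');pickle.dump(f,open('fs.pkl','wb'))
s=f['st'];print(s['time'],s['tool_pos'],s['joint_pos'],s['contact_force'])
for n,z in (('filter_mid',.042),('key_tab',.055),('seat',.012),('taper',.012)):
    print(n,[(np.round(d['uv'],1).tolist(),round(d['p'],2),np.round(watz(f,d['uv'],z),4)) for d in eyes.pinpoint(n,'wrist')[:3]])
E
```

```text
20.75 [ 0.40039872 -0.22984073  0.1196916 ] [-6.83224675e-01 -2.99982359e-01  2.05648388e+00  1.01953439e-03
  1.38545949e+00 -2.12134762e+00] [-0.39988806 -0.62374552  1.20295055]
filter_mid []
key_tab [([229.5, 54.1], 0.98, array([ 0.2773, -0.2524,  0.055 ])), ([282.3, 214.4], 0.8, array([ 0.4067, -0.2298,  0.055 ]))]
seat []
taper [([94.8, 187.3], 0.18, array([ 0.3666, -0.4173,  0.012 ]))]
```

View pics/s_w.png

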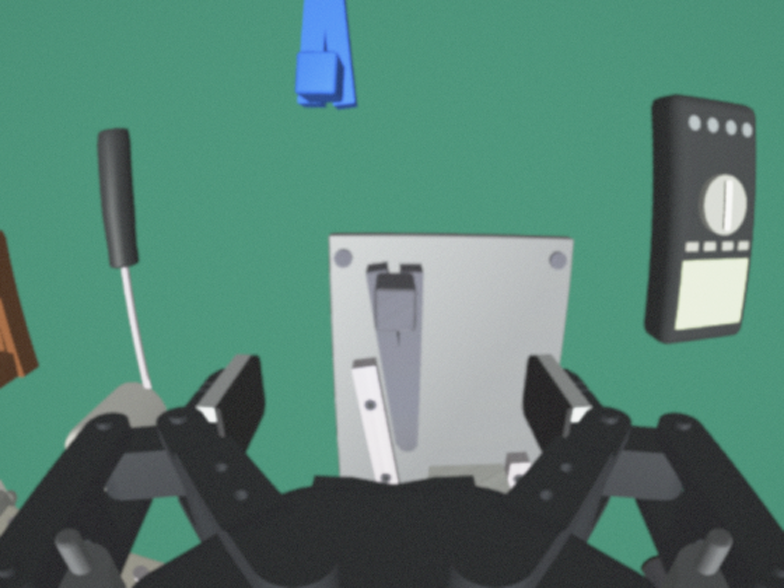

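Request:
step_arm --pt "0.0126 0 -0.08 0 0 0 0" --pt "0.0126 0 -0.16 0 0 0 0" --pt "0.0126 0 -0.22 0 0 0 0" --pt "0.0126 0 -0.238 0 0 0 0" --pt "0.0126 0 -0.238 0 0 0 0"

```text
time: 21.5
tool_pos: [0.4061, -0.2296, 0.0014]
tool_rot: [-0.0, 0.066, 0.998, 0.0]
contact_force: [-0.1, -0.2, -0.6]
gripper_width: 0.999
```

```bash
python3 - <<'E'
from hold import *
f=wrist('t_w.png');s=f['st'];print(s['time'],s['tool_pos'],s['contact_force'])
f2=eyes.grab_frame('side');P=f2['pixels'][130:220,260:380,::-1];cv2.imwrite('pics/t_s.png',cv2.resize(P,None,fx=6,fy=6,interpolation=cv2.INTER_CUBIC))
E
```

```text
21.5 [ 0.40612372 -0.22960545  0.00141146] [-0.08254754 -0.19238244 -0.62189279]
```

View pics/t_w.png

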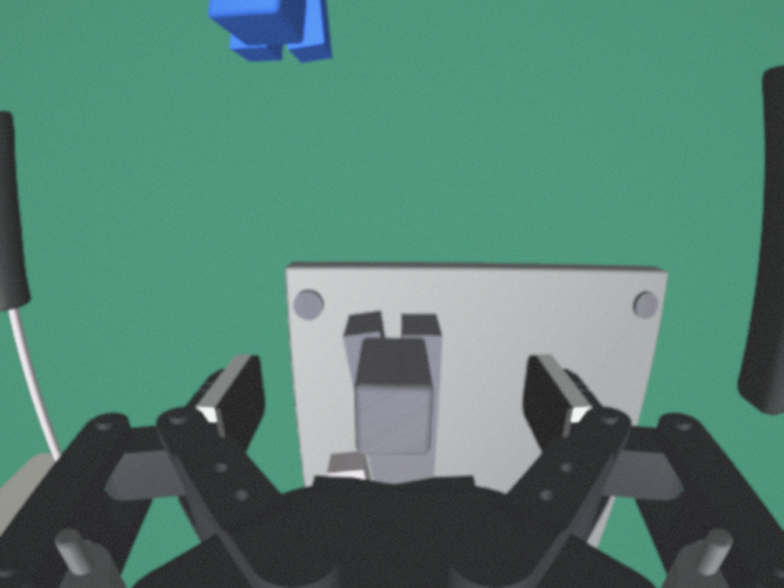

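View pics/t_s.png

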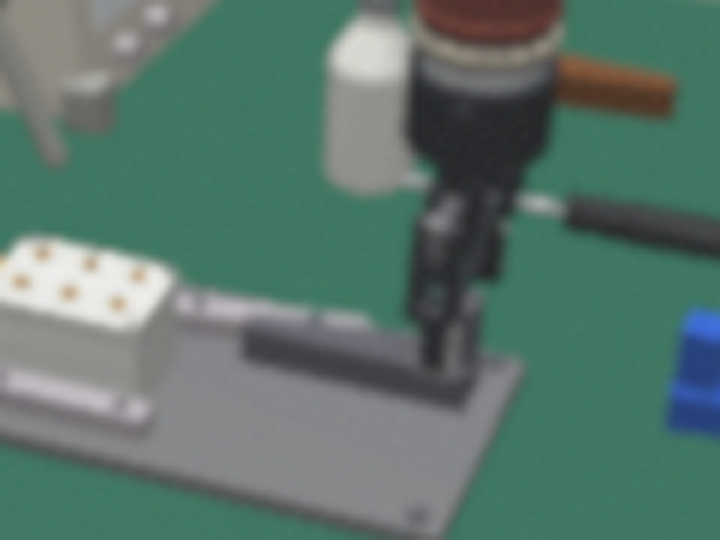

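Request:
step_arm --pt "0 0 0 0 0 0 255" --pt "0 0 0 0 0 0 255" --pt "0 0 0 0 0 0 255" --pt "0 0 0 0 0 0 255" --pt "0 0 0 0 0 0 255" --pt "0 0 0 0 0 0 255"

```text
time: 22.2
tool_pos: [0.4072, -0.2308, 0.003]
tool_rot: [0.001, 0.066, 0.998, -0.001]
contact_force: [-0.6, -0.0, 4.1]
gripper_width: 0.251
```

```bash
python3 - <<'E'
from hold import *
c,s=np.cos(YAW),np.sin(YAW)
st=monitor.state();print(st['tool_pos'],st['contact_force'],st['gripper_width'])
h=SEAT+[c*-.083-s*-.047,s*-.083+c*-.047];d=st['tool_pos'][:2]-h;print('home',h,'in fixture',c*d[0]+s*d[1],-s*d[0]+c*d[1])
E
```

```text
[ 0.4071878  -0.23077384  0.00302306] [-0.61155529 -0.01734456  4.09346611] 0.2513429323020357
home [ 0.51950042 -0.23457844] in fixture -0.1118252592343763 -0.011122586026261753
```

Request:
step_arm --pt "0.02 -0.0007 0.002 0 0 0 255" --pt "0.04 -0.0014 0.002 0 0 0 255" --pt "0.06 -0.0021 0.002 0 0 0 255" --pt "0.08 -0.0028 0.002 0 0 0 255" --pt "0.1 -0.0035 0.002 0 0 0 255" --pt "0.12 -0.0042 0.002 0 0 0 255" --pt "0.14 -0.005 0.002 0 0 0 255" --pt "0.16 -0.0057 0.002 0 0 0 255" --pt "0.16 -0.0057 0.002 0 0 0 255"

```text
time: 23.1
tool_pos: [0.488, -0.2332, 0.0033]
tool_rot: [0.001, 0.066, 0.998, -0.0]
contact_force: [-1.1, 0.8, -2.6]
gripper_width: 0.248
```

```bash
cat >> hold.py <<'E'
def keyrel():
    c,s=np.cos(YAW),np.sin(YAW); st=monitor.state(); h=SEAT+[c*-.083-s*-.047,s*-.083+c*-.047];d=st['tool_pos'][:2]-h
    F=st['contact_force']; print('t',round(st['time'],2),'tcp',st['tool_pos'],'rel home mm',np.round(1e3*np.array([c*d[0]+s*d[1],-s*d[0]+c*d[1]]),1),'F fix',np.round([c*F[0]+s*F[1],-s*F[0]+c*F[1],F[2]],1),'w',round(st['gripper_width'],3))
E
python3 - <<'E'
from hold import *
keyrel()
f=wrist('u_w.png');f2=eyes.grab_frame('side');P=f2['pixels'][130:220,240:360,::-1];cv2.imwrite('pics/u_s.png',cv2.resize(P,None,fx=6,fy=6,interpolation=cv2.INTER_CUBIC))
f2=eyes.grab_frame('scene');P=f2['pixels'][180:270,180:300,::-1];cv2.imwrite('pics/u_sc.png',cv2.resize(P,None,fx=6,fy=6,interpolation=cv2.INTER_CUBIC))
E
```

```text
t 23.1 tcp [ 0.4879969  -0.23323691  0.00331736] rel home mm [-31.4  -2.8] F fix [-1.2  0.7 -2.6] w 0.248
```

View pics/u_s.png

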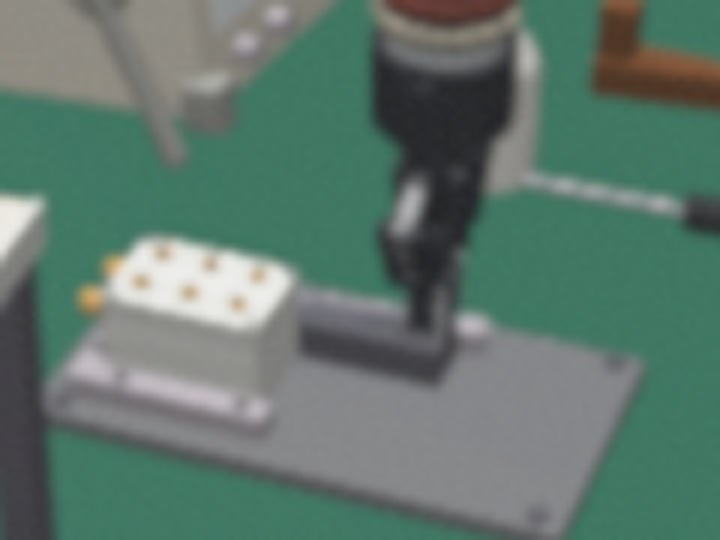

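View pics/u_sc.png

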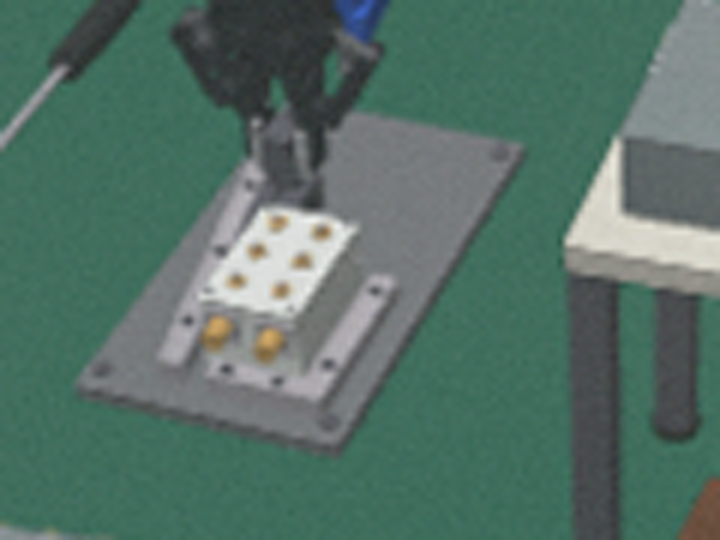

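Request:
step_arm --pt "0.008 -0.0004 -0.002 0 0 0 255" --pt "0.018 -0.0008 -0.002 0 0 0 255" --pt "0.028 -0.0013 -0.002 0 0 0 255" --pt "0.038 -0.0017 -0.002 0 0 0 255" --pt "0.038 -0.0017 -0.002 0 0 0 255"

```text
time: 23.75
tool_pos: [0.5061, -0.2332, 0.0031]
tool_rot: [0.001, 0.067, 0.998, 0.001]
contact_force: [-3.2, 4.4, 5.6]
gripper_width: 0.252
```

```bash
python3 -c "
from hold import *
keyrel()"
```

```text
t 23.75 tcp [ 0.50613478 -0.23324796  0.00307153] rel home mm [-13.4  -0.5] F fix [-3.8  3.9  5.6] w 0.252
```

Request:
step_arm --pt "0.006 0.001 0.001 0 0 0 255" --pt "0.012 0.0015 0.001 0 0 0 255" --pt "0.017 0.002 0.001 0 0 0 255" --pt "0.017 0.002 0.001 0 0 0 255"

```text
time: 24.15
tool_pos: [0.5141, -0.2331, 0.003]
tool_rot: [0.0, 0.067, 0.998, -0.0]
contact_force: [-4.3, 0.9, 3.1]
gripper_width: 0.248
```

```bash
python3 -c "
from hold import *
keyrel()"
```

```text
t 24.15 tcp [ 0.51409814 -0.23308342  0.0030496 ] rel home mm [-5.6  0.8] F fix [-4.4  0.3  3.1] w 0.248
```

Request:
step_arm --pt "0.004 0.0002 0 0 0 0 255" --pt "0.008 0.0004 0 0 0 0 255" --pt "0.012 0.0006 0 0 0 0 255" --pt "0.012 0.0006 0 0 0 0 255"

```text
time: 24.55
tool_pos: [0.5178, -0.233, 0.0031]
tool_rot: [-0.002, 0.067, 0.998, -0.0]
contact_force: [-14.1, 0.4, 9.7]
gripper_width: 0.248
```

```bash
python3 -c "
from hold import *
keyrel()"
```

```text
t 24.55 tcp [ 0.51779658 -0.23298102  0.00305409] rel home mm [-1.9  1.4] F fix [-14.   -1.5   9.7] w 0.248
```

Request:
step_arm --pt "0.003 0 0.001 0 0 0 255" --pt "0.005 0.0 0.001 0 0 0 255" --pt "0.005 0.0 0.001 0 0 0 255"

```text
time: 24.85
tool_pos: [0.5176, -0.2329, 0.0031]
tool_rot: [-0.005, 0.066, 0.998, -0.0]
contact_force: [-21.5, 1.3, 13.3]
gripper_width: 0.249
```

```bash
python3 -c "
from hold import *
keyrel()"
```

```text
t 24.85 tcp [ 0.51755455 -0.23292589  0.00310966] rel home mm [-2.1  1.4] F fix [-21.5  -1.6  13.3] w 0.249
```

Request:
step_arm --pt "-0.004 0 0.003 0 0 0 255" --pt "-0.006 0 0.003 0 0 0 255" --pt "-0.006 0 0.003 0 0 0 150" --pt "-0.006 0 0.003 0 0 0 100" --pt "-0.006 0 0.003 0 0 0 60" --pt "-0.006 0 0.003 0 0 0 60" --pt "-0.006 0 0.08 0 0 0 60" --pt "-0.04 0 0.16 0 0 0 60" --pt "-0.1 0 0.24 0 0 0 60" --pt "-0.16 0 0.24 0 0 0 60"

```text
time: 25.85
tool_pos: [0.4463, -0.2355, 0.1312]
tool_rot: [0.007, 0.066, 0.998, -0.004]
contact_force: [-0.7, -1.4, 0.6]
gripper_width: 0.762
```

```bash
python3 - <<'E'
from hold import *
f=wrist('v_w.png');pickle.dump(f,open('fv.pkl','wb'));print(f['st']['tool_pos'],f['st']['contact_force'])
f2=eyes.grab_frame('side');pickle.dump(f2,open('fvs.pkl','wb'));f3=eyes.grab_frame('scene');pickle.dump(f3,open('fvc.pkl','wb'))
P=f2['pixels'][130:220,240:360,::-1];cv2.imwrite('pics/v_s.png',cv2.resize(P,None,fx=6,fy=6,interpolation=cv2.INTER_CUBIC))
P=f3['pixels'][170:260,180:300,::-1];cv2.imwrite('pics/v_sc.png',cv2.resize(P,None,fx=6,fy=6,interpolation=cv2.INTER_CUBIC))
for n,z in (('filter_mid',.042),('filter_ports',.054),('key_tab',.055),('key_home',.055),('seat',.012),('taper',.012)):
  for c,F in (('wrist',f),('side',f2),('scene',f3)):
    print(n,c,[(np.round(d['uv'],1).tolist(),round(d['p'],2),np.round((watz if c=='wrist' else atz)(F,d['uv'],z),4)) for d in eyes.pinpoint(n,c)[:4]])
E
```

```text
[ 0.44633102 -0.23546098  0.1311917 ] [-0.66387219 -1.43753026  0.5712137 ]
filter_mid wrist [([511.8, 349.4], 0.74, array([0.6974, 0.0489, 0.042 ]))]
filter_mid side [([271.2, 185.5], 0.67, array([ 0.6124, -0.192 ,  0.042 ]))]
filter_mid scene [([225.5, 228.6], 0.72, array([ 0.6057, -0.2032,  0.042 ]))]
filter_ports wrist []
filter_ports side []
filter_ports scene [([218.7, 235.8], 0.68, array([ 0.6607, -0.2097,  0.054 ]))]
key_tab wrist [([294.2, 279.1], 0.85, array([ 0.5191, -0.2339,  0.055 ])), ([227.2, 3.5], 0.84, array([ 0.2785, -0.2569,  0.055 ]))]
key_tab side [([306.0, 290.6], 0.94, array([0.4101, 0.2263, 0.055 ])), ([378.2, 187.4], 0.93, array([ 0.2736, -0.2451,  0.055 ])), ([306.2, 177.7], 0.8, array([ 0.5073, -0.2442,  0.055 ])), ([345.0, 135.0], 0.6, array([ 0.4223, -0.5616,  0.055 ]))]
key_tab scene [([234.9, 177.5], 0.59, array([ 0.3047, -0.2525,  0.055 ])), ([223.9, 210.5], 0.5, array([ 0.5227, -0.2327,  0.055 ])), ([141.2, 190.1], 0.49, array([ 0.4555, -0.5837,  0.055 ])), ([225.4, 212.8], 0.26, array([ 0.5349, -0.2235,  0.055 ]))]
key_home wrist []
key_home side [([302.7, 178.0], 0.65, array([ 0.5181, -0.2398,  0.055 ]))]
key_home scene [([226.1, 212.5], 0.85, array([ 0.5327, -0.2215,  0.055 ]))]
seat wrist []
seat side [([273.9, 192.9], 0.91, array([ 0.6045, -0.1941,  0.012 ]))]
seat scene [([228.9, 238.2], 0.97, array([ 0.6196, -0.1893,  0.012 ]))]
taper wrist [([267.8, 204.3], 0.78, array([ 0.4589, -0.2509,  0.012 ]))]
taper side [([318.1, 188.9], 0.86, array([ 0.4669, -0.2509,  0.012 ])), ([272.9, 184.6], 0.7, array([ 0.6202, -0.2391,  0.012 ])), ([199.9, 244.8], 0.29, array([0.744 , 0.0963, 0.012 ]))]
taper scene [([224.9, 209.1], 0.8, array([ 0.4595, -0.2515,  0.012 ]))]
```

View pics/v_w.png

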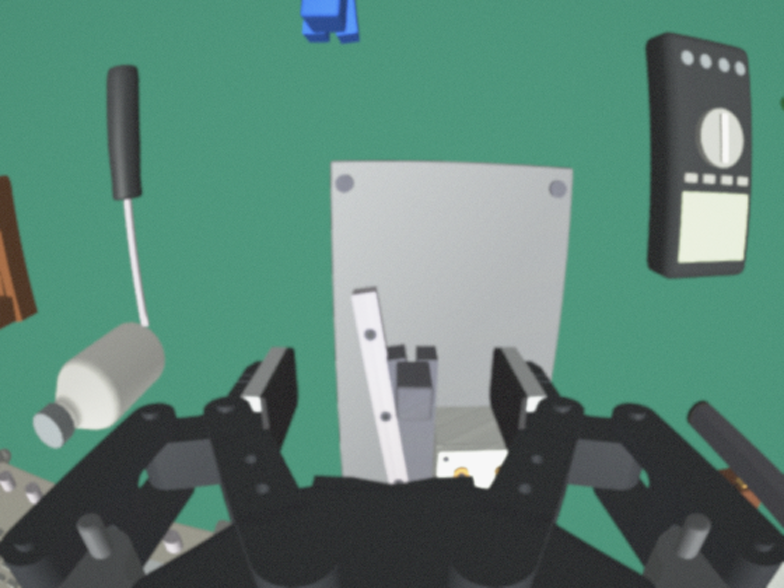

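View pics/v_s.png

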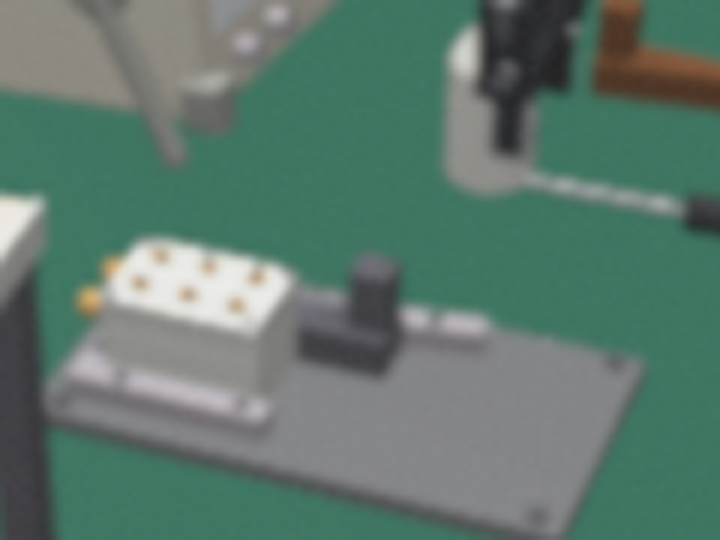

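View pics/v_sc.png

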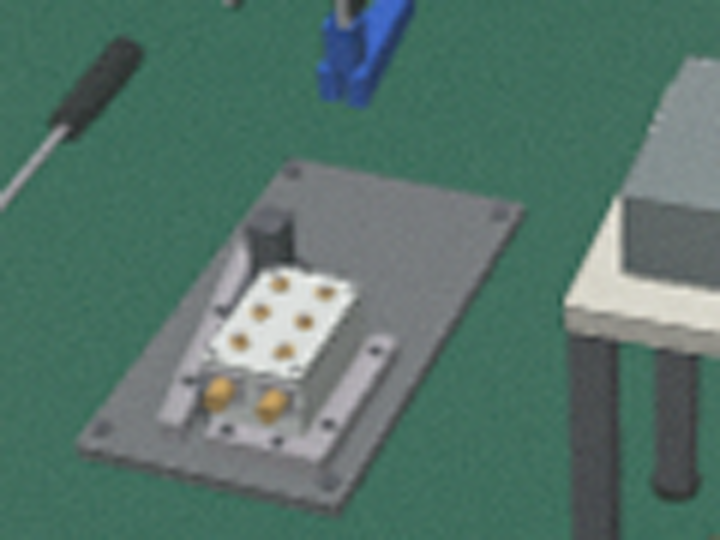

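```bash
python3 -c "
from hold import *
go([.4780,-.2285,.002],Rt(0,YAW))"
```

```text
t 26.9 tcp [ 0.4429 -0.2328  0.1235] F [ 0.4 -0.2  0.7] w 0.766 
MOVE [0.0703, 0.0087, -0.2429] [0.0008, 0.0013, -0.0002] rows 2.5 0.0
```

Request:
step_arm --pt "0 0 0 0 0 0 255" --pt "0 0 0 0 0 0 255" --pt "0 0 0 0 0 0 255" --pt "0.02 0.002 -0.08 0 0 0 255" --pt "0.05 0.006 -0.16 0 0 0 255" --pt "0.07 0.0087 -0.23 0 0 0 255" --pt "0.07 0.0087 -0.243 0 0 0 255" --pt "0.07 0.0087 -0.243 0 0 0 255"

```text
time: 27.7
tool_pos: [0.4767, -0.2278, 0.0007]
tool_rot: [-0.001, 0.066, 0.998, 0.0]
contact_force: [0.9, -0.4, 0.4]
gripper_width: 0.002
```

```bash
python3 - <<'E'
from hold import *
keyrel();f=wrist('w_w.png')
f2=eyes.grab_frame('side');P=f2['pixels'][130:220,240:360,::-1];cv2.imwrite('pics/w_s.png',cv2.resize(P,None,fx=6,fy=6,interpolation=cv2.INTER_CUBIC))
E
```

```text
t 27.7 tcp [ 0.47669135 -0.22775207  0.00067621] rel home mm [-43.3   1.1] F fix [ 1.  -0.3  0.4] w 0.002
```

View pics/w_w.png

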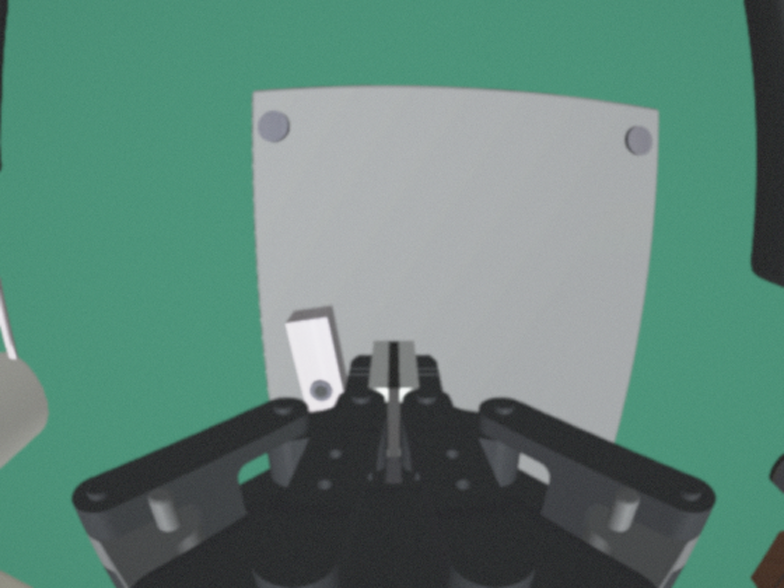

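View pics/w_s.png

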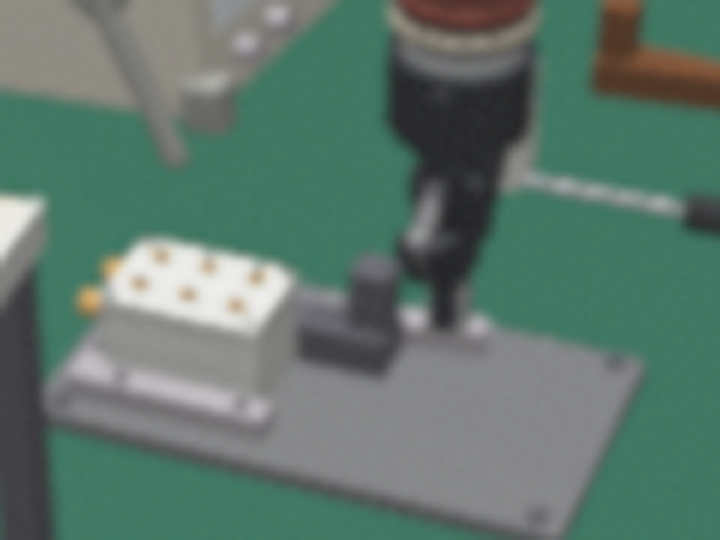

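Request:
step_arm --pt "0.011 -0.002 0 0 0 0 255" --pt "0.022 -0.003 0 0 0 0 255" --pt "0.03 -0.004 0 0 0 0 255" --pt "0.036 -0.005 0 0 0 0 255" --pt "0.04 -0.0055 0 0 0 0 255" --pt "0.043 -0.006 0 0 0 0 255" --pt "0.043 -0.006 0 0 0 0 255"

```text
time: 28.5
tool_pos: [0.4966, -0.2313, 0.002]
tool_rot: [-0.003, 0.066, 0.998, -0.0]
contact_force: [-12.1, 1.5, 10.0]
gripper_width: 0.0
```

```bash
python3 -c "
from hold import *
keyrel()"
```

```text
t 28.5 tcp [ 0.49658855 -0.23128143  0.00204347] rel home mm [-23.1   0.2] F fix [-12.1  -0.1  10. ] w 0.0
```

Request:
step_arm --pt "0.003 -0.0004 0.001 0 0 0 255" --pt "0.006 -0.0008 0.001 0 0 0 255" --pt "0.006 -0.0008 0.001 0 0 0 255"

```text
time: 28.8
tool_pos: [0.4962, -0.2312, 0.0021]
tool_rot: [-0.007, 0.066, 0.998, 0.0]
contact_force: [-23.8, 1.6, 16.6]
gripper_width: -0.004
```

```bash
python3 -c "
from hold import *
keyrel()"
```

```text
t 28.8 tcp [ 0.49615167 -0.23115579  0.00208624] rel home mm [-23.6   0.3] F fix [-23.8  -1.5  16.6] w -0.004
```

Request:
step_arm --pt "-0.01 0.001 0.002 0 0 0 255" --pt "-0.03 0.004 0.004 0 0 0 255" --pt "-0.06 0.008 0.06 0 0 0 255" --pt "-0.1 0.013 0.14 0 0 0 255" --pt "-0.15 0.05 0.24 0 0 0 255" --pt "-0.15 0.12 0.34 0 0 0 0" --pt "-0.15 0.12 0.42 0 0 0 0" --pt "-0.15 0.12 0.42 0 0 0 0"

```text
time: 29.6
tool_pos: [0.4302, -0.1726, 0.2203]
tool_rot: [0.007, 0.066, 0.998, -0.003]
contact_force: [0.2, -1.1, 0.8]
gripper_width: 0.508
```

```bash
python3 -c "
from hold import *
go([.56,-.20,.30],Rt(0,YAW))"
```

```text
t 29.6 tcp [ 0.4302 -0.1726  0.2203] F [ 0.2 -1.1  0.8] w 0.508 
MOVE [0.2596, -0.0548, 0.1593] [0.0052, 0.0091, -0.0013] rows 3.1 0.1
```

Request:
step_arm --pt "0.1 -0.01 0.06 0.005 0.009 0 0" --pt "0.2 -0.03 0.06 0.005 0.009 0 0" --pt "0.3 -0.04 0.06 0.005 0.009 0 0" --pt "0.38 -0.055 0.06 0.005 0.009 0 0" --pt "0.42 -0.055 0.06 0.005 0.009 0 0" --pt "0.42 -0.055 0.06 0.005 0.009 0 0"

```text
time: 30.2
tool_pos: [0.6388, -0.1992, 0.2401]
tool_rot: [-0.007, 0.066, 0.998, 0.003]
contact_force: [-0.2, 0.2, -0.7]
gripper_width: 0.998
```

```bash
python3 - <<'E'
from hold import *
f=wrist('x_w.png');pickle.dump(f,open('fx.pkl','wb'));print(f['st']['tool_pos'],f['st']['time'])
for n,z in (('filter_mid',.042),('filter_ports',.054),('key_tab',.055),('key_home',.055),('seat',.012),('taper',.012)):
    print(n,[(np.round(d['uv'],1).tolist(),round(d['p'],2),np.round(watz(f,d['uv'],z),4)) for d in eyes.pinpoint(n,'wrist')[:2]])
P=f['pixels'][60:260,150:400,::-1];cv2.imwrite('pics/x_c.png',cv2.resize(P,None,fx=3,fy=3,interpolation=cv2.INTER_CUBIC))
E
```

```text
[ 0.63879241 -0.19920366  0.24006522] 30.2
filter_mid [([276.8, 152.6], 0.89, array([ 0.6072, -0.1989,  0.042 ]))]
filter_ports [([279.8, 204.3], 0.79, array([ 0.6666, -0.2033,  0.054 ]))]
key_tab [([235.6, 82.1], 0.95, array([ 0.5198, -0.2337,  0.055 ])), ([5.4, 88.3], 0.83, array([ 0.4388, -0.5782,  0.055 ]))]
key_home [([238.3, 81.7], 0.62, array([ 0.5198, -0.2306,  0.055 ]))]
seat []
taper [([221.0, 39.8], 0.64, array([ 0.4547, -0.2499,  0.012 ]))]
```

View pics/x_c.png

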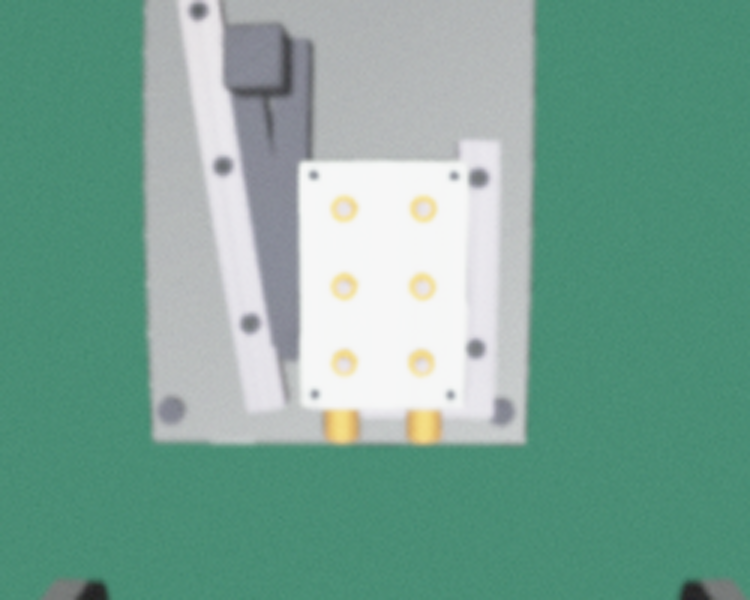

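```bash
python3 - <<'E'
from h import *
f2=eyes.grab_frame('side');save(f2,'y_s.png',1.4)
for n,z in (('load_mid',.0625),('handmeter',0),('cleaner',0),('case',0),('reel',0)):
    print(n,[(np.round(d['uv'],1).tolist(),round(d['p'],2),np.round(atz(f2,d['uv'],z),3)) for d in eyes.pinpoint(n,'side')[:1]])
print(monitor.state()['contact_force'],monitor.state()['time'])
E
```

```text
load_mid [([273.5, 192.6], 0.65, array([ 0.587, -0.129,  0.062]))]
handmeter [([327.7, 244.9], 0.65, array([ 0.392, -0.002,  0.   ]))]
cleaner []
case [([199.1, 245.9], 0.59, array([0.751, 0.09 , 0.   ]))]
reel [([190.7, 401.2], 0.91, array([0.587, 0.521, 0.   ]))]
[ 0.35424662  0.61667243 -0.22516123] 30.85
```

View pics/y_s.png

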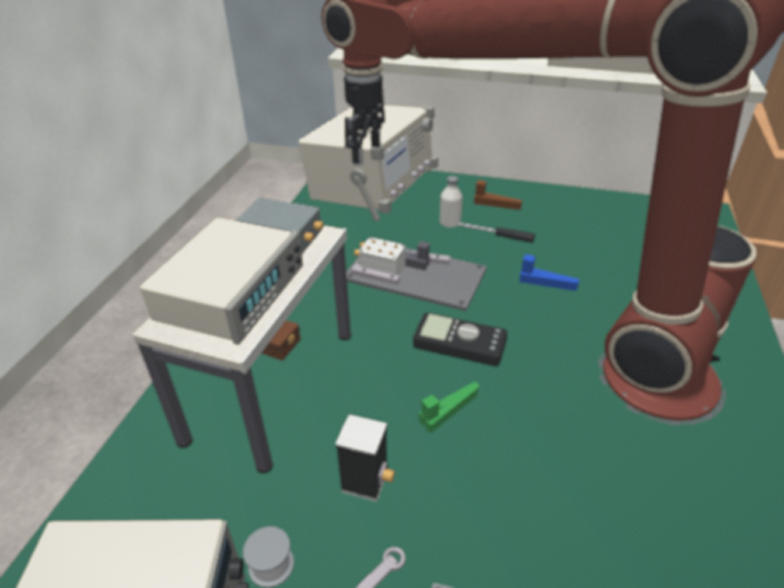

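The side picture shows the load upright at about (259, 329), the filter and key in the fixture near (274, 185), and the bystanders in place. The arm is clear of everything.

```bash
python3 -c "
from h import *
print(manip.job_done())"
```

```text
the job is handed in; nothing more can be done
None
```

I moved the load, set the filter in the fixture, drove the taper key home and handed the job in at about 31 s of the 72 s allowed. No verdict was reported.

- **Load:** it stands upright at about (0.49, 0.36), roughly 170 mm from where it was.
- **Filter:** it was pushed against the end stop until about 24 N. The last wrist picture puts its centre at (0.607, -0.199), against an estimated seat of (0.608, -0.199), and shows it lying along the straight rail.
- **Key:** I drove it while gripped up to about 21 N. After letting go I pushed it again from behind with shut fingers at about 24 N, and it did not move. Its tab was measured within about 1 mm of the estimated home point.
- **Bystanders:** in the last side picture the meter, case and reel are within 1 to 6 mm of their first measurements. The cleaner, screwdriver and spanner I only checked by eye; they look unmoved.

**What failed or disagreed:**
- The finger ends stand about 40 mm behind the reported TCP. The load was therefore gripped only near its top, and touched down about 4 mm early.
- The first closing on the filter shut on nothing, just above its top. I corrected for the offset and gripped it properly on the second try; it had not moved.
- In the last side picture the detector put load_mid on the filter (p 0.65), and it did not find the cleaner. The picture itself shows the load standing.
- The scene camera put the seat and key_home about 13 mm from the wrist camera's values. I used the wrist values, which matched the rail edges and the stop contact.

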